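# Gauge the feeder guide cartridges and pull the worn ones

## Task

Check every cartridge in the two racks with the feeler gauge: slide its blade level into the guide gap from the front, fully home so that the red witness bar is pushed back, and feel the drag; only then may a cartridge be touched by the fingers. A sound cartridge drags clearly and stays latched in its dock; where the blade slides freely the cartridge is worn: press its orange latch pad down until it springs up, lift it out and put it in the red tray. At the end the gauge lies flat on its green mat, and the bottles, beakers and timer have been left alone.

Things in the scene. Friction and masses are not known exactly. Their poses are not given: they have to be found in the camera images.
- rack_1: Fixed rack: base 131 x 134 mm, two grey docks, walls 52 mm high. Origin: underside, between the docks; -x is the front, where the latch pads stick out. Dock 1 at y = +35 mm, dock 2 at y = -35 mm; a dock may be empty. A seated cartridge stands on the dock's centre, its origin 12 mm above the worktop, axes along the rack's.
- rack_1_pad1 (a point): Middle of the top of the orange latch pad (24 x 24 mm) of dock 1, 86 mm in front (-x) of the dock's centre, 39 mm above the worktop; dock 2 has the like, 70 mm from it to -y. Pressed straight down 9 to 12 mm (4 to 7 N) its hook swings off the cartridge, which springs up 18 mm; the pad comes back when let go.
- rack_2: Fixed rack: base 131 x 134 mm, two grey docks, walls 52 mm high. Origin: underside, between the docks; -x is the front, where the latch pads stick out. Dock 1 at y = +35 mm, dock 2 at y = -35 mm; a dock may be empty. A seated cartridge stands on the dock's centre, its origin 12 mm above the worktop, axes along the rack's.
- rack_2_pad1 (a point): Middle of the top of the orange latch pad (24 x 24 mm) of dock 1, 86 mm in front (-x) of the dock's centre, 39 mm above the worktop; dock 2 has the like, 70 mm from it to -y. Pressed straight down 9 to 12 mm (4 to 7 N) its hook swings off the cartridge, which springs up 18 mm; the pad comes back when let go.
- cart_p: Guide cartridge (may be absent): blue foot 55 x 44 x 45 mm, white body, black square knob 24 mm square, 98 to 136 mm high; 0.25 kg. Origin: centre of the underside of the blue foot, below the knob; under it a sprung steel plate, 4 mm pressed in, 22 mm when free; +z up, -x to the front. Guide gap: level slit open to front and sides, from 22 mm in front of the centre to 18 mm behind; floor 65 mm, roof 75 mm above the underside. Sound and worn ones look alike.
- cart_p_mark (a point): Reference mark inside the cartridge, on its centre line 60 mm above the underside; to within 0.03 mm the same in all. For the judge's records only: readings cannot tell sound from worn by it.
- cart_p_flag (a joint): Red witness bar across the rear of this cartridge's gap, ends showing 4 mm at both sides: 0 untouched (front face 7 mm behind the cartridge's centre), pushed rearward by the blade tip up to 0.007 m (end stop), friction 0.8 N, stays where left. 0.004 or more counts as gauged.
- cart_q: Guide cartridge (may be absent): blue foot 55 x 44 x 45 mm, white body, black square knob 24 mm square, 98 to 136 mm high; 0.25 kg. Origin: centre of the underside of the blue foot, below the knob; under it a sprung steel plate, 4 mm pressed in, 22 mm when free; +z up, -x to the front. Guide gap: level slit open to front and sides, from 22 mm in front of the centre to 18 mm behind; floor 65 mm, roof 75 mm above the underside. Sound and worn ones look alike.
- cart_q_mark (a point): Reference mark inside the cartridge, on its centre line 60 mm above the underside; to within 0.03 mm the same in all. For the judge's records only: readings cannot tell sound from worn by it.
- cart_q_flag (a joint): Red witness bar across the rear of this cartridge's gap, ends showing 4 mm at both sides: 0 untouched (front face 7 mm behind the cartridge's centre), pushed rearward by the blade tip up to 0.007 m (end stop), friction 0.8 N, stays where left. 0.004 or more counts as gauged.
- cart_r: Guide cartridge (may be absent): blue foot 55 x 44 x 45 mm, white body, black square knob 24 mm square, 98 to 136 mm high; 0.25 kg. Origin: centre of the underside of the blue foot, below the knob; under it a sprung steel plate, 4 mm pressed in, 22 mm when free; +z up, -x to the front. Guide gap: level slit open to front and sides, from 22 mm in front of the centre to 18 mm behind; floor 65 mm, roof 75 mm above the underside. Sound and worn ones look alike.
- cart_r_mark (a point): Reference mark inside the cartridge, on its centre line 60 mm above the underside; to within 0.03 mm the same in all. For the judge's records only: readings cannot tell sound from worn by it.
- cart_r_flag (a joint): Red witness bar across the rear of this cartridge's gap, ends showing 4 mm at both sides: 0 untouched (front face 7 mm behind the cartridge's centre), pushed rearward by the blade tip up to 0.007 m (end stop), friction 0.8 N, stays where left. 0.004 or more counts as gauged.
- cart_s: Guide cartridge (may be absent): blue foot 55 x 44 x 45 mm, white body, black square knob 24 mm square, 98 to 136 mm high; 0.25 kg. Origin: centre of the underside of the blue foot, below the knob; under it a sprung steel plate, 4 mm pressed in, 22 mm when free; +z up, -x to the front. Guide gap: level slit open to front and sides, from 22 mm in front of the centre to 18 mm behind; floor 65 mm, roof 75 mm above the underside. Sound and worn ones look alike.
- cart_s_mark (a point): Reference mark inside the cartridge, on its centre line 60 mm above the underside; to within 0.03 mm the same in all. For the judge's records only: readings cannot tell sound from worn by it.
- cart_s_flag (a joint): Red witness bar across the rear of this cartridge's gap, ends showing 4 mm at both sides: 0 untouched (front face 7 mm behind the cartridge's centre), pushed rearward by the blade tip up to 0.007 m (end stop), friction 0.8 N, stays where left. 0.004 or more counts as gauged.
- gauge: Feeler gauge: yellow grip 80 x 18 mm, 36 mm high, on a black sole 80 x 42 x 6 mm, with a steel blade 24 mm wide and 4 mm thick ahead of it; 0.15 kg. Origin: centre of the underside of the sole; +x along the blade; the blade's mid-plane lies 16 mm above the underside and its tip 100 mm ahead of the origin. Lies flat at the start.
- blade_tip (a point): Middle of the blade's front edge. In each gap hangs a sprung strip: a lip that slopes down from the mouth, then from the cartridge's centre on a 6 mm flat part 2.5 mm over the floor. In a sound cartridge it presses 4 to 5 N on the blade, which then drags 3 N or more (up to 12 N past the lip); in a worn one less than 1 N. How many are worn is not known.
- gauge_mat: Green mat 140 x 70 x 3 mm, fixed, the gauge's place; origin: centre of the underside, long side along its x.
- reject_tray: Red open tray for worn cartridges, 112 x 190 x 28 mm outside (x, y, height), walls and floor 4 mm, loose (0.5 kg). Origin: centre of the underside.
- amber_bottle: Brown bottle with blue cap, 62 x 62 x 128 mm; a bystander. Origin: centre of the underside.
- timer: White bench timer, 68 x 68 x 19 mm; a bystander. Origin: centre of the underside.
- wash_bottle: White wash bottle, 75 x 95 x 206 mm; a bystander. Origin: centre of the underside.
- beaker_250: Clear beaker, 72 x 76 x 95 mm; a bystander. Origin: centre of the underside.

How it is judged:
By the outcome, as a careful person would: the job done as asked, in the order asked, and still so for the second after the job is handed in, with the robot touching nothing.
Of cart_p, cart_q, cart_r, cart_s only 3 to 4 are there at a start; the rules pass over those that are not, and their reading is None.
At some moment in a run one of reject_tray, gauge may be knocked a few centimetres aside while the robot is not near it.
Once in a run the grip may slacken for a moment while it holds something.
It also fails if it takes over 210 s, if anything falls off the work surface, if the arm or the gripper's body presses on something with over 40 N, if the wrist force passes 120 N, or if a joint passes its speed limit or range.

## Robot

A 6-joint arm with a two-finger parallel gripper is mounted at the origin on a cart in front of the work surface, level with it; the furniture and walls round the work are solid. World frame = base frame: x ahead of the robot, y to its left, z up, the work surface at z = 0. Lengths are in m, angles in rad, forces in N, time in s.
With the tool pointing down it reaches from about 0.425 to 0.95 m from the base axis. Payload 3.5 kg.
Tool frame: the origin (TCP) lies between the finger pads; the fingertips stand 14 mm ahead of it and the grasp point (between the pads) lies 5 mm behind it (ctrl.tip_extent is the distance from the TCP to the fingertips, in m); x points along the fingers, z is the direction in which the jaws open and shut, and the axes are right-handed (so a half turn about x gives the same grasp; the last joint's range is limited). The gripper opens to 85 mm and grips with 20 to 120 N. Pads are 22 mm wide; open, the fingers measure 114 mm over their backs; the gripper's body (76 mm by 85 mm) begins 54 mm behind the grasp point. The pads swing forward as they close: fully open they stand 13 mm farther back than shut.
Start: joints at [1.17, 0.286, 1.577, -0, 1.279, -0.15], TCP at [0.167, 0.654, 0.245] pointing down, gripper open.
Joint ranges: [-2.77, 2.77], [-0.9, 2.22], [0.21, 2.48], [-1.53, 4.67], [0.24, 2.81], [-2.84, 2.84]. Speed limits (rad/s): [2.79, 2.79, 3.14, 3.14, 3.14, 3.14].

## Interface

Orientations are given as a unit quaternion [x, y, z, w].
In Python, from plant import ctrl gives the robot as it stands.
- The arm moves only by the tool move_arm, never from a script. Its argument "commands" is one flat list of numbers, 4 for each row, row after row: the shift along the tool's x, y, z in units of 25 mm (1.0 is 25 mm), then the turn about the tool's x in units of 5 degrees (1.0 is 5 degrees). A call has 1 to 20 rows; each row shifts and turns the commanded pose from where the row before left it, along the tool's axes as they then stand; what a row does not reach is not made up. A row lasts 1/8 s, in which the tool goes at most 62.5 mm and 10.7 degrees, less where a joint would pass 70% of its speed; a pose out of reach is approached as far as the arm can. A call is refused whole if a number of a shift passes 1 or a number of a turn 1, either way. A call with a gripper value outside its range is refused whole. "jaw" is the finger opening in mm, from 0 to 85.4, set as the call begins (left out, the last holds). The fingers move at their own pace and stop on an object; "force" is the grip in N (left out, the last holds). Time passes only in rows, so rows that do not move let the fingers close. It gives the time, the measured TCP pose, the force and the opening at its end, in the units of the state.
- ctrl.get_state(): the state, without advancing time (a new reading comes with each control period).
- ctrl.read_camera(name): name is "scene" or "top" or "wrist"; returns the picture (420x560x3 uint8, red, green, blue); there is no depth.
- ctrl.get_calibration(name): a dict with "camera_matrix" (3x3 intrinsics, pixels), "camera_from_world" (4x4, takes a point from world to camera coordinates); the wrist camera has in their place "mount" (4x4, takes a point from camera to tool coordinates, whose origin is the TCP and whose axes are the tool frame's). Camera axes: x right, y down, z forward; pixel columns grow to the right and rows downward; lengths in m; the calibration is good to about 2 mm. The wrist camera is an equidistant fisheye: a pixel r from the principal point sees the ray r / f radians off the axis. A picture is of the moment at which its call begins: read the wrist's pose just before it. get_calibration takes no time and is no camera call.
- ctrl.sign_off(): hands the job in, once; it reports no verdict.
The state is a dict: "time": time; "qpos": joint angles; "dq": joint speeds; "joint_efforts": joint torques, N m; "eef_pos": TCP position; "tcp_rot": TCP orientation; "contact_force": force on the tool from outside, world axes, zero at the start; "wrist_torque": the same for the moment, N m; "opening": opening from 0.0 (shut) to 1.0 (fully open).
Only numpy, scipy, OpenCV 4.12 (cv2) and the standard library are available. Lean on these libraries where they do the work, as an engineer would, in place of code of your own. Each camera call takes 0.05 s, during which the arm holds its last target.

## Working session

There is one attempt and no reset: what is moved stays moved. The work goes in short steps, Python scripts to look and compute and a tool call to move; the robot and the scene stay as the last step left them, time stands still between calls to the robot, and variables do not carry over. Pictures are saved under pics/ and viewed, and the job is handed in when it is done.

Besides the shell and the picture viewer there is one more tool, called after "Request:" as a command line: name --argument value ..., lists and objects as JSON in quotes. move_arm: Moves the arm, as the interface text tells. Its arguments: {"type":"object","properties":{"commands":{"type":"array"},"jaw":{"type":"number"},"force":{"type":"number"}},"required":["commands"]}

```bash
ls; mkdir -p pics; python3 - <<'E'
from plant import ctrl
import cv2
print(ctrl.get_state(), ctrl.tip_extent)
for n in ["scene","top","wrist"]:
    c=ctrl.get_calibration(n); print(n,c)
for n in ["scene","top"]:
    cv2.imwrite(f"pics/{n}0.png",cv2.cvtColor(ctrl.read_camera(n),cv2.COLOR_RGB2BGR))
E
```

```text
pics
{'time': 0.0, 'qpos': array([ 1.16999700e+00,  2.87173670e-01,  1.57816581e+00,  2.88136589e-05,
        1.27860218e+00, -1.49988247e-01]), 'dq': array([ 7.65320138e-05, -1.86591355e-03, -1.13494475e-03, -1.19106697e-03,
        3.37757182e-04,  1.28322677e-03]), 'joint_efforts': array([-1.02030037e-03, -4.05976152e+01, -2.92627949e+01, -2.10026578e-04,
        5.83627334e-03, -4.63519569e-06]), 'eef_pos': array([0.16724102, 0.65331452, 0.24394786]), 'tcp_rot': array([-0.43392926,  0.55934306,  0.43313541,  0.55788391]), 'contact_force': array([0.6952595 , 0.30870744, 0.26034576]), 'wrist_torque': array([-0.00713715,  0.01005183,  0.04355947]), 'opening': 0.9962593862549489} 0.014
scene {'camera_matrix': array([[511.05891288,   0.        , 277.73431824],
       [  0.        , 511.05891288, 208.9219903 ],
       [  0.        ,   0.        ,   1.        ]]), 'camera_from_world': array([[-0.52398184, -0.85169217,  0.00796747,  0.28195847],
       [-0.44425031,  0.26530852, -0.85571785,  0.34753313],
       [ 0.72669436, -0.45192016, -0.51738136,  1.65742548],
       [ 0.        ,  
[... 314 characters left out ...]
04727, -0.06314999, -0.20344707,  0.56193058],
       [ 0.20314178,  0.01128592, -0.97908429,  1.69905146],
       [ 0.        ,  0.        ,  0.        ,  1.        ]])}
wrist {'camera_matrix': array([[325.1922621 ,   0.        , 277.98054498],
       [  0.        , 325.1922621 , 209.14821434],
       [  0.        ,   0.        ,   1.        ]]), 'mount': array([[ 5.85448601e-04, -2.59033034e-01,  9.65868285e-01,
        -1.29408533e-01],
       [-6.50494741e-04, -9.65868345e-01, -2.59032656e-01,
         6.55008631e-02],
       [ 9.99999617e-01, -4.76641934e-04, -7.33965898e-04,
        -1.17910894e-04],
       [ 0.00000000e+00,  0.00000000e+00,  0.00000000e+00,
         1.00000000e+00]])}
```

View pics/scene0.png

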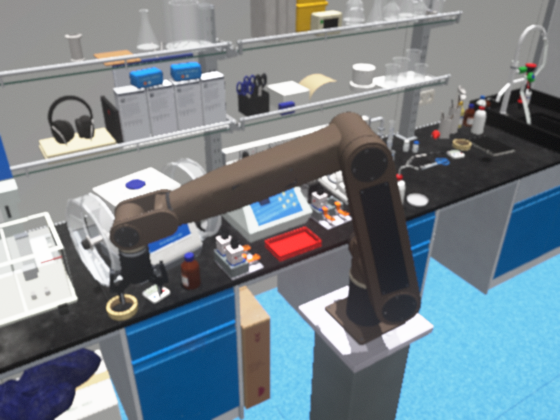

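View pics/top0.png

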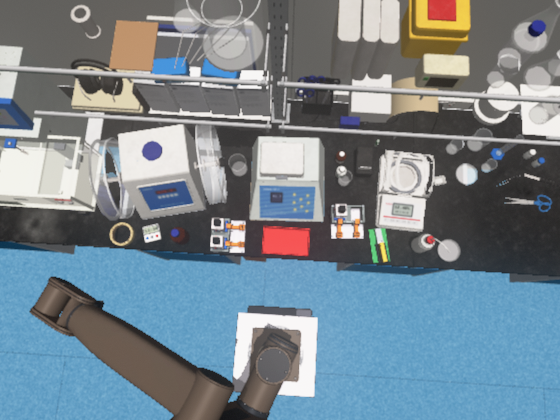

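```bash
python3 - <<'E'
import cv2
a=cv2.imread("pics/top0.png")[190:270,200:410]
cv2.imwrite("pics/topc.png",cv2.resize(a,None,fx=3.8,fy=3.8,interpolation=cv2.INTER_CUBIC))
a=cv2.imread("pics/scene0.png")[160:290,170:430]
cv2.imwrite("pics/scenec.png",cv2.resize(a,None,fx=3,fy=3,interpolation=cv2.INTER_CUBIC))
E
```

```text
(no output)
```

View pics/topc.png

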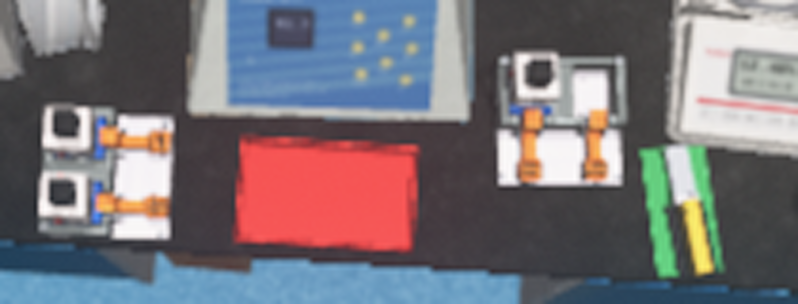

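View pics/scenec.png

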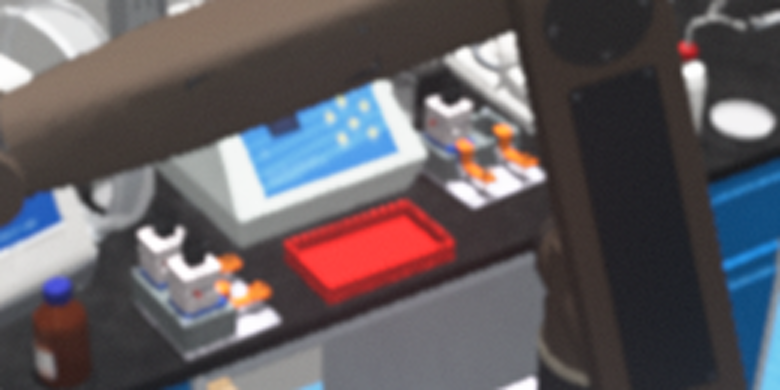

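```bash
cat > h.py <<'E'
import numpy as np, cv2
from scipy.spatial.transform import Rotation as Ro
from plant import ctrl
def pose(s=None):
    s=s or ctrl.get_state()
    R=Ro.from_quat(s['tcp_rot']).as_matrix()
    return np.array(s['eef_pos']),R
def fixedray(n,px):
    c=ctrl.get_calibration(n);K=c['camera_matrix'];T=c['camera_from_world']
    d=np.linalg.inv(K)@np.array([px[0],px[1],1.]);R=T[:3,:3]
    return -R.T@T[:3,3], R.T@d
def wristray(px,P,R):
    c=ctrl.get_calibration('wrist');K=c['camera_matrix'];M=c['mount']
    v=np.array([(px[0]-K[0,2]),(px[1]-K[1,2])]);r=np.hypot(*v);th=r/K[0,0]
    d=np.array([*(np.sin(th)*v/max(r,1e-9)),np.cos(th)])
    return P+R@M[:3,3], R@M[:3,:3]@d
def onz(ray,z):
    o,d=ray; return o+d*(z-o[2])/d[2]
def wproj(X,P,R):
    c=ctrl.get_calibration('wrist');K=c['camera_matrix'];M=c['mount']
    p=M[:3,:3].T@(R.T@(np.asarray(X)-P)-M[:3,3])
    th=np.arctan2(np.hypot(p[0],p[1]),p[2]);r=np.hypot(p[0],p[1])
    return K[:2,2]+K[0,0]*th*p[:2]/max(r,1e-9)
def yaw(R): # direction of tool z in world, degrees
    return np.degrees(np.arctan2(R[1,2],R[0,2]))
def snap(name):
    P,R=pose(); im=cv2.cvtColor(ctrl.read_camera('wrist'),cv2.COLOR_RGB2BGR)
    cv2.imwrite(f'pics/{name}.png',im); np.savez(f'pics/{name}.npz',P=P,R=R); return im,P,R
def load(name):
    d=np.load(f'pics/{name}.npz');return cv2.imread(f'pics/{name}.png'),d['P'],d['R']
def go(target,yw=None):
    """tool-axes shift in units to target at current yaw; yaw diff in units (turn about tool x)"""
    P,R=pose(); d=R.T@(np.asarray(target)-P)/0.025
    print('now',P.round(4),'yaw',round(yaw(R),2),'shift units',d.round(3), 'turn', None if yw is None else round(-(((yw-yaw(R)+90)%180)-90)/5,3))
def st():
    s=ctrl.get_state();P,R=pose(s)
    print('t',round(s['time'],2),'P',P.round(4),'yaw',round(yaw(R),2),'F',s['contact_force'].round(2),'M',s['wrist_torque'].round(2),'op',round(s['opening']*85.4,2),'q',s['qpos'].round(2))
E
python3 - <<'E'
from h import *
P,R=pose();print(R.round(3));st()
def t(u,v,z): return onz(fixedray('top',(200+u/3.8,190+v/3.8)),z).round(3)
print('Lknobs',t(67,125,.148),t(67,192,.148))
print('Lbase corners',t(172,115,.006),t(170,238,.006))
print('Lpads',t(155,142,.039),t(155,205,.039))
print('tray',t(237,137,.028),t(418,147,.028),t(412,250,.028),t(236,240,.028))
print('Rknob',t(540,72,.148),'pads',t(531,168,.039),t(596,168,.039),'base',t(500,185,.006),t(621,185,.006))
print('gauge blade tip',t(679,146,.019),'grip front',t(690,200,.04),'rear',t(706,272,.04))
print('mat corners',t(641,149,.003),t(707,146,.003),t(655,276,.003),t(722,270,.003))
E
```

```text
[[-0.001 -0.969  0.248]
 [-0.002  0.248  0.969]
 [-1.     0.    -0.002]]
t 0.1 P [0.1673 0.6534 0.2441] yaw 75.63 F [ 0.37 -0.16 -0.37] M [-0.   -0.06  0.  ] op 85.67 q [ 1.17  0.29  1.58 -0.    1.28 -0.15]
Lknobs [0.478 0.246 0.148] [0.411 0.239 0.148]
Lbase corners [0.52  0.155 0.006] [0.386 0.147 0.006]
Lpads [0.484 0.168 0.039] [0.417 0.162 0.039]
tray [0.497 0.081 0.028] [ 0.499 -0.114  0.028] [ 0.388 -0.113  0.028] [0.386 0.074 0.028]
Rknob [ 0.563 -0.227  0.148] pads [ 0.482 -0.234  0.039] [ 0.486 -0.304  0.039] base [ 0.466 -0.206  0.006] [ 0.475 -0.337  0.006]
gauge blade tip [ 0.519 -0.396  0.019] grip front [ 0.458 -0.404  0.04 ] rear [ 0.383 -0.422  0.04 ]
mat corners [ 0.516 -0.358  0.003] [ 0.524 -0.43   0.003] [ 0.379 -0.376  0.003] [ 0.39  -0.448  0.003]
```

Request:
move_arm --commands '[0,0,0,1,0,0,0,1,0,0,0,1,0,0,0,1,0,0,0,1,0,0,0,1,0,0,0,1,0,0,0,1,0,0,0,1,0,0,0,1,0,0,0,1,0,0,0,1,0,0,0,1,0,0,0,1,0,0,0,1]'

```text
time: 1.98
eef_pos: [0.1673, 0.6535, 0.2445]
tcp_rot: [-0.003, 0.707, 0.002, 0.707]
contact_force: [-0.0, 0.0, -0.3]
opening: 1.001
```

Request:
move_arm --commands '[0,-0.95,0.56,0,0,-0.95,0.56,0,0,-0.95,0.56,0,0,-0.95,0.56,0,0,-0.95,0.56,0,0,-0.95,0.56,0,0,-0.95,0.56,0,0,-0.95,0.56,0,0,-0.95,0.56,0,0,-0.95,0.56,0,0,-0.95,0.56,0,0,-0.95,0.56,0,0,-0.95,0.56,0,0,-0.95,0.56,0,0,-0.95,0.56,0,0,-0.95,0.56,0,0,-0.95,0.56,0,0,-0.95,0.56,0,0,-0.95,0.56,0,0,-0.95,0.56,0]'

```text
time: 4.47
eef_pos: [0.4527, 0.1811, 0.2448]
tcp_rot: [-0.004, 0.707, 0.004, 0.707]
contact_force: [0.1, -0.1, 0.2]
opening: 1.001
```

```bash
python3 - <<'E'
from h import *
st(); snap('w1')
E
```

```text
t 4.47 P [0.4527 0.1811 0.2448] yaw 0.63 F [ 0.06 -0.06  0.22] M [-0.04 -0.   -0.  ] op 85.53 q [ 0.17 -0.14  2.03  0.    1.25  0.16]
```

View pics/w1.png

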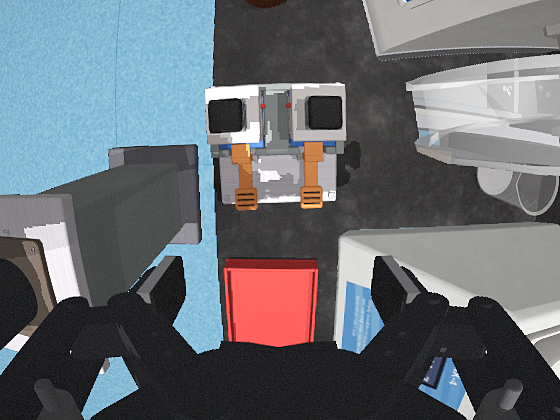

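```bash
python3 - <<'E'
import cv2
a=cv2.imread("pics/w1.png")[75:215,195:355]
cv2.imwrite("pics/w1c.png",cv2.resize(a,None,fx=4,fy=4,interpolation=cv2.INTER_CUBIC))
E
```

```text
(no output)
```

View pics/w1c.png

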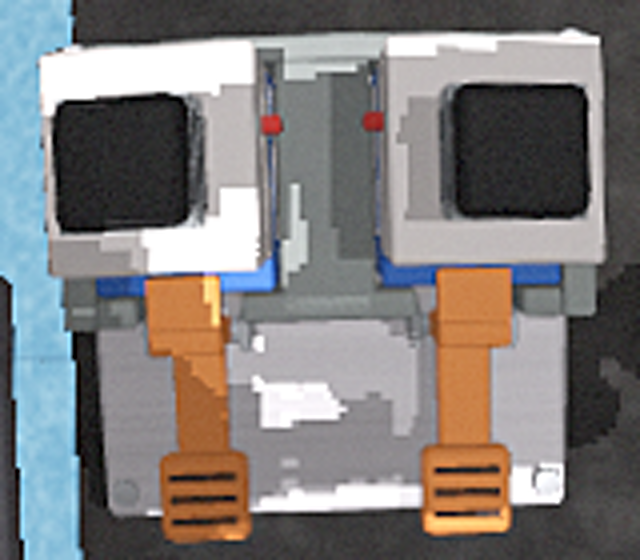

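```bash
python3 - <<'E'
from h import *
im,P,R=load('w1')
def w(u,v,z): return onz(wristray((195+u/4,75+v/4),P,R),z)
a,b=w(120,162,.148),w(522,150,.148); print('knobs',a.round(4),b.round(4),np.hypot(*(a-b)[:2]),np.degrees(np.arctan2(*(b-a)[1::-1])))
for q in [(54,102),(185,95),(190,220),(58,232)]: print('k1',w(*q,.148).round(4))
for q in [(458,84),(588,84),(588,216),(460,216)]: print('k2',w(*q,.148).round(4))
a,b=w(204,496,.039),w(466,490,.039); print('pads',a.round(4),b.round(4),np.hypot(*(a-b)[:2]),np.degrees(np.arctan2(*(b-a)[1::-1])))
print('flags',w(272,124,.082).round(4),w(373,120,.082).round(4))
print('base',w(112,516,.006).round(4),w(566,502,.006).round(4))
# tray inner
for q in [(225,262),(318,262),(316,345),(230,345)]: print('tray',onz(wristray(q,P,R),.028).round(4))
E
```

```text
knobs [0.4151 0.2524 0.148 ] [0.4845 0.2551 0.148 ] 0.06952270383153017 2.228994656444654
k1 [0.4033 0.2633 0.148 ]
k1 [0.4264 0.2639 0.148 ]
k1 [0.4273 0.242  0.148 ]
k1 [0.4039 0.2403 0.148 ]
k2 [0.4732 0.2662 0.148 ]
k2 [0.4959 0.2672 0.148 ]
k2 [0.4965 0.244  0.148 ]
k2 [0.4739 0.2432 0.148 ]
pads [0.4185 0.1671 0.039 ] [0.4881 0.1695 0.039 ] 0.0695740851606858 1.954415755172044
flags [0.4383 0.2623 0.082 ] [0.4606 0.2634 0.082 ]
base [0.3878 0.153  0.006 ] [0.5214 0.1587 0.006 ]
tray [0.3911 0.0884 0.028 ]
tray [0.5001 0.0898 0.028 ]
tray [ 0.5054 -0.0343  0.028 ]
tray [ 0.3902 -0.0362  0.028 ]
```

```bash
python3 - <<'E'
from h import *
im,P,R=load('w1')
o1,d1=wristray((341,236),P,R); o2,d2=fixedray('top',(200+190/3.8,190+113/3.8))
A=np.array([d1,-d2]).T; s=np.linalg.lstsq(A,o2-o1,rcond=None)[0]
print(o1+s[0]*d1,o2+s[1]*d2)
E
```

```text
[0.51936212 0.13201232 0.05515184] [0.51507978 0.13170721 0.05435754]
```

Request:
move_arm --commands '[0,-0.95,0.03,0,0,-0.95,0.03,0,0,-0.95,0.03,0,0,-0.95,0.03,0,0,-0.95,0.03,0,0,-0.95,0.03,0,0,-0.95,0.03,0,0,-0.95,0.03,0,0,-0.95,0.03,0,0,-0.95,0.03,0,0,-0.95,0.03,0,0,-0.95,0.03,0,0,-0.95,0.03,0,0,-0.95,0.03,0,0,-0.95,0.03,0,0,-0.95,0.03,0,0,-0.95,0.03,0,0,-0.95,0.03,0,0,-0.95,0.03,0,0,-0.95,0.03,0]'

```text
time: 7.02
eef_pos: [0.473, -0.2943, 0.2453]
tcp_rot: [-0.004, 0.707, 0.004, 0.707]
contact_force: [-0.0, 0.2, -0.2]
opening: 1.004
```

Request:
move_arm --commands '[0,0,0,1,0,0,0,1,0,0,0,1,0,0,0,1,0,0,0,1,0,0,0,1,0,0,0,1,0,0,0,1,0,0,0,1,0,0,0,1,0,0,0,1,0,0,0,1,0,0,0,1,0,0,0,1,0,0,0,1,0,0,0,1,0,0,0,1]'

```text
time: 9.15
eef_pos: [0.473, -0.2936, 0.2453]
tcp_rot: [0.476, 0.523, -0.476, 0.523]
contact_force: [0.6, 0.2, -0.2]
opening: 1.001
```

```bash
python3 - <<'E'
from h import *
st(); snap('w2')
E
```

```text
t 9.15 P [ 0.473  -0.2936  0.2453] yaw -84.54 F [ 0.56  0.22 -0.21] M [-0.04 -0.04 -0.04] op 85.52 q [-0.74  0.03  1.87  0.    1.25  0.74]
```

View pics/w2.png

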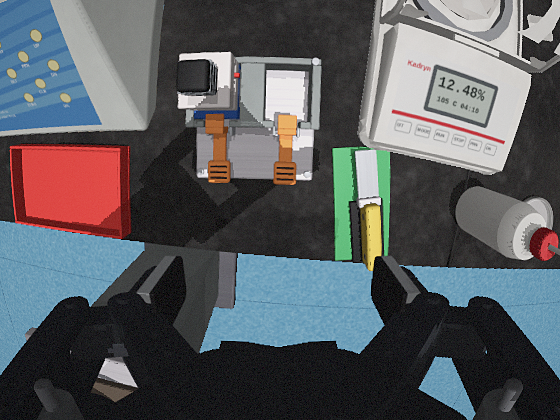

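```bash
python3 - <<'E'
import cv2
im=cv2.imread("pics/w2.png")
a=im[40:200,165:335]
cv2.imwrite("pics/w2c.png",cv2.resize(a,None,fx=4,fy=4,interpolation=cv2.INTER_CUBIC))
a=im[135:285,320:420]
cv2.imwrite("pics/w2d.png",cv2.resize(a,None,fx=4,fy=4,interpolation=cv2.INTER_CUBIC))
E
```

```text
(no output)
```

View pics/w2c.png

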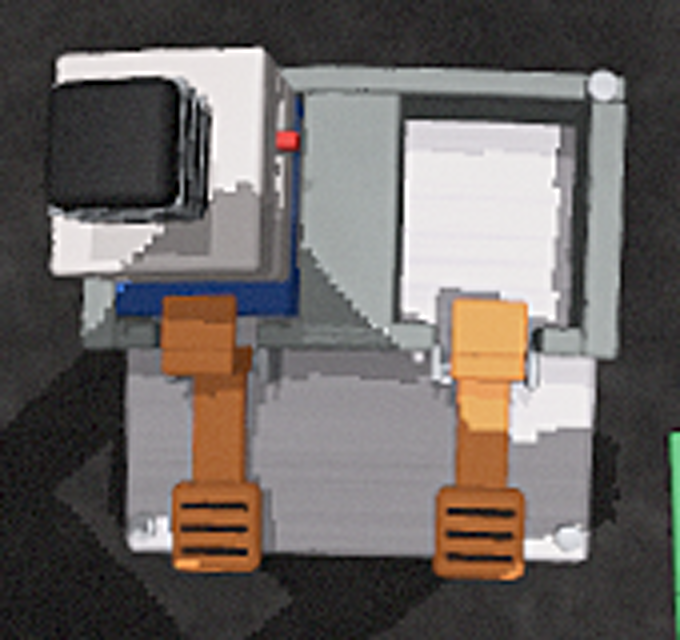

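View pics/w2d.png

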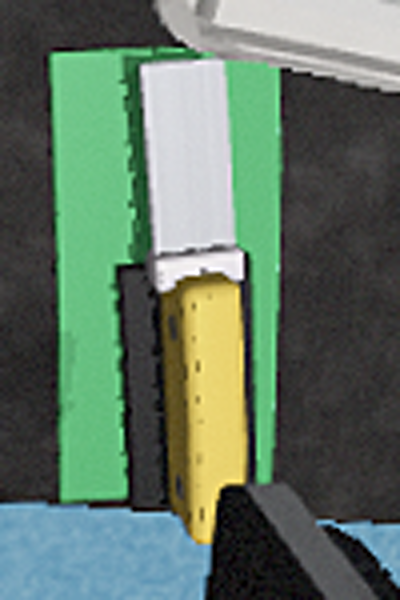

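```bash
python3 - <<'E'
from h import *
im,P,R=load('w2')
def w(u,v,z): return onz(wristray((165+u/4,40+v/4),P,R),z)
def g(u,v,z): return onz(wristray((320+u/4,135+v/4),P,R),z)
k=w(116,145,.148);a=w(217,527,.039);b=w(480,532,.039)
print('knob',k.round(4),'pads',a.round(4),b.round(4),np.hypot(*(a-b)[:2]),'yaw',np.degrees(np.arctan2(*(a-b)[1::-1]))-90, np.hypot(*(k-a)[:2]),np.degrees(np.arctan2(*(k-a)[1::-1])))
z=.021
tl,tr,bl,br=g(140,66,z),g(226,60,z),g(152,252,z),g(236,250,z)
print('blade',tl.round(4),tr.round(4),bl.round(4),br.round(4),np.hypot(*(tl-tr)[:2]))
tip=(tl+tr)/2; m=(bl+br)/2; d=tip-m; print('tip',tip.round(4),'hd',np.degrees(np.arctan2(d[1],d[0])))
for e in [(tl,bl),(tr,br)]:
    d=e[0]-e[1]; print(np.degrees(np.arctan2(d[1],d[0])))
print('sole',g(118,265,.009).round(4),g(133,510,.009).round(4))
print('mat',[g(*q,.003).round(4) for q in [(50,52),(281,68),(60,502),(272,490)]])
E
```

```text
knob [ 0.5678 -0.2257  0.148 ] pads [ 0.483  -0.2308  0.039 ] [ 0.4878 -0.2998  0.039 ] 0.06914340823248659 yaw 3.968516081374119 0.08492657453320897 3.430119871661786
blade [ 0.5172 -0.3752  0.021 ] [ 0.5221 -0.3999  0.021 ] [ 0.4652 -0.3862  0.021 ] [ 0.4683 -0.4113  0.021 ] 0.02513930663276924
tip [ 0.5197 -0.3876  0.021 ] hd 11.92458695610629
11.871974510382886
11.975521043209064
sole [ 0.4578 -0.3798  0.009 ] [ 0.3802 -0.3974  0.009 ]
mat [array([ 0.5171, -0.3527,  0.003 ]), array([ 0.5212, -0.4232,  0.003 ]), array([ 0.3787, -0.375 ,  0.003 ]), array([ 0.3876, -0.4451,  0.003 ])]
```

```bash
python3 - <<'E'
from h import *
im,P,R=load('w2')
for z in (0,.1): print(onz(wristray((457,200),P,R),z).round(3))
go([.4317,-.4061,.10],-78.1)
def gy(t,yd):
    P,R=pose(); c,s=np.cos(np.radians(yd)),np.sin(np.radians(yd))
    Rn=np.array([[0,-s,c],[0,c,s],[-1,0,0]]); print((Rn.T@(np.array(t)-P)/.025).round(2))
gy([.4317,-.4061,.10],-78.1)
E
```

```text
[ 0.473 -0.531  0.   ]
[ 0.49  -0.466  0.1  ]
now [ 0.473  -0.2936  0.2453] yaw -84.65 shift units [ 5.812 -2.064  4.325] turn -1.31
[ 5.81 -2.54  4.06]
```

Request:
move_arm --commands '[0,0,0,-0.66,0,0,0,-0.65,0,-0.42,0.68,0,0.96,-0.42,0.68,0,0.97,-0.42,0.68,0,0.97,-0.42,0.68,0,0.97,-0.43,0.67,0,0.97,-0.43,0.67,0,0.97,0,0,0,0,0,0,0]' --jaw 50

```text
time: 10.45
eef_pos: [0.4304, -0.4055, 0.0975]
tcp_rot: [0.445, 0.552, -0.444, 0.548]
contact_force: [-0.2, 0.6, -0.1]
opening: 0.584
```

```bash
python3 - <<'E'
from h import *
st(); snap('w3'); go([.4317,-.4061,.027],-78.1)
im,P,R=load('w3')
c=im[60:330,130:430]; cv2.imwrite('pics/w3c.png',cv2.resize(c,None,fx=2.2,fy=2.2))
E
```

```text
t 10.45 P [ 0.4304 -0.4055  0.0975] yaw -77.91 F [-0.25  0.56 -0.07] M [ 0.   -0.07 -0.04] op 49.91 q [-0.93  0.27  1.89 -0.    0.99  0.43]
now [ 0.4314 -0.4061  0.0993] yaw -77.88 shift units [2.89  0.016 0.009] turn 0.044
```

View pics/w3c.png

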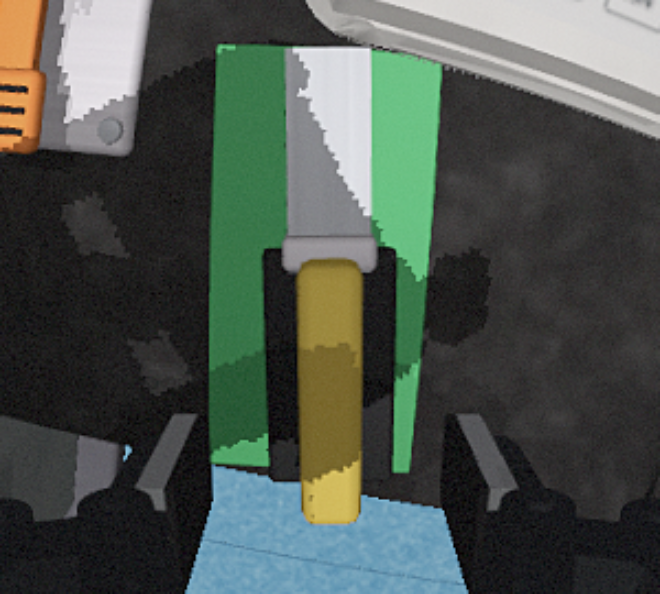

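Request:
move_arm --commands '[0.97,0,0,0,0.97,0,0,0,0.7,0,0,0,0.25,0,0,0,0,0,0,0]'

```text
time: 11.12
eef_pos: [0.4325, -0.4057, 0.0281]
tcp_rot: [0.444, 0.55, -0.444, 0.55]
contact_force: [-0.5, 0.5, -0.6]
opening: 0.585
```

Request:
move_arm --commands '[0,0,0,0,0,0,0,0,0,0,0,0,0,0,0,0,0,0,0,0,0,0,0,0]' --jaw 0 --force 80

```text
time: 11.88
eef_pos: [0.4327, -0.406, 0.0291]
tcp_rot: [0.444, 0.55, -0.444, 0.551]
contact_force: [-1.2, 1.4, 5.6]
opening: 0.196
```

```bash
python3 - <<'E'
from h import *
st()
E
```

```text
t 11.88 P [ 0.4327 -0.406   0.0291] yaw -77.8 F [-1.25  1.36  5.63] M [0.29 0.17 0.09] op 16.7 q [-0.92  0.38  1.9  -0.    0.86  0.43]
```

Request:
move_arm --commands '[-0.5,0,0,0,-1,0,0,0,-1,0,0,0,-1,0,0,0,-1,0,0,0,0,0,0,0,0,0,0,0]'

```text
time: 12.75
eef_pos: [0.4318, -0.4048, 0.1392]
tcp_rot: [0.444, 0.551, -0.444, 0.55]
contact_force: [-0.7, 0.3, -2.4]
opening: 0.194
```

```bash
python3 - <<'E'
from h import *
st(); snap('w4')
im,P,R=load('w4')
c=im[60:330,130:430]; cv2.imwrite('pics/w4c.png',cv2.resize(c,None,fx=2.2,fy=2.2))
E
```

```text
t 12.75 P [ 0.4318 -0.4048  0.1392] yaw -77.82 F [-0.71  0.28 -2.37] M [-0.01 -0.02 -0.02] op 16.56 q [-0.92  0.22  1.87  0.    1.06  0.43]
```

View pics/w4c.png

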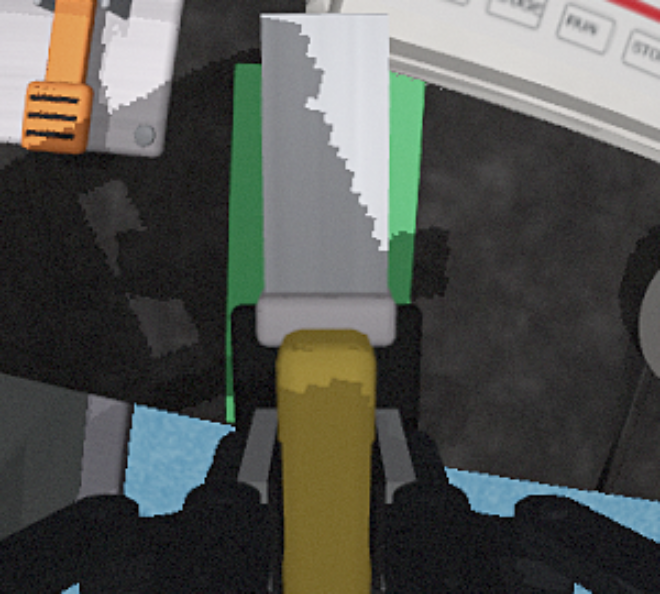

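```bash
cat >> h.py <<'E'
def tooltip(px,tx):
    c=ctrl.get_calibration('wrist');o,d=wristray(px,np.zeros(3),np.eye(3))
    return o+d*(tx-o[0])/d[0]
E
python3 - <<'E'
from h import *
for u,v in [(260,14),(390,14),(256,300),(395,300)]:
  for tx in (.006,.008,.010): print((u,v),tx,tooltip((130+u/2.2,60+v/2.2),tx).round(4))
E
```

```text
(260, 14) 0.006 [ 0.006   0.0896 -0.0121]
(260, 14) 0.008 [ 0.008   0.09   -0.0123]
(260, 14) 0.01 [ 0.01    0.0904 -0.0124]
(390, 14) 0.006 [0.006  0.0896 0.0122]
(390, 14) 0.008 [0.008  0.09   0.0124]
(390, 14) 0.01 [0.01   0.0903 0.0125]
(256, 300) 0.006 [ 0.006   0.0346 -0.0134]
(256, 300) 0.008 [ 0.008   0.0342 -0.0136]
(256, 300) 0.01 [ 0.01    0.0337 -0.0138]
(395, 300) 0.006 [0.006  0.0346 0.0136]
(395, 300) 0.008 [0.008  0.0341 0.0138]
(395, 300) 0.01 [0.01   0.0337 0.014 ]
```

```bash
cat >> h.py <<'E'
def gy(t,yd):
    P,R=pose(); c,s=np.cos(np.radians(yd)),np.sin(np.radians(yd))
    Rn=np.array([[0,-s,c],[0,c,s],[-1,0,0]]); print('turn',round(-(((yd-yaw(R)+90)%180)-90)/5,3),'then shift',(Rn.T@(np.array(t)-P)/.025).round(3))
E
python3 - <<'E'
from h import *
gy([.4383,-.2339,.0900],-86.3)
E
```

```text
turn 1.694 then shift [ 1.945  0.709 -6.794]
```

Request:
move_arm --commands '[0,0,0,0.85,0,0,0,0.85,0,0.09,-0.85,0,0,0.09,-0.85,0,0,0.09,-0.85,0,0,0.09,-0.85,0,0,0.09,-0.85,0,0,0.09,-0.85,0,0,0.09,-0.85,0,0,0.08,-0.85,0,0.7,0,0,0,0.7,0,0,0,0.4,0,0,0,0,0,0,0,0,0,0,0]'

```text
time: 14.68
eef_pos: [0.4393, -0.2352, 0.0955]
tcp_rot: [0.484, 0.516, -0.484, 0.516]
contact_force: [0.3, -0.3, -0.8]
opening: 0.196
```

```bash
python3 - <<'E'
from h import *
st(); gy([.4383,-.2339,.0900],-86.3);snap('w5')
im,P,R=load('w5')
c=im[0:300,130:430]; cv2.imwrite('pics/w5c.png',cv2.resize(c,None,fx=2,fy=2))
E
```

```text
t 14.68 P [ 0.4393 -0.2352  0.0955] yaw -86.35 F [ 0.32 -0.3  -0.77] M [-0.02  0.03 -0.06] op 16.72 q [-0.7   0.08  2.12 -0.    0.95  0.81]
turn -0.01 then shift [ 0.22  -0.035 -0.054]
```

View pics/w5c.png

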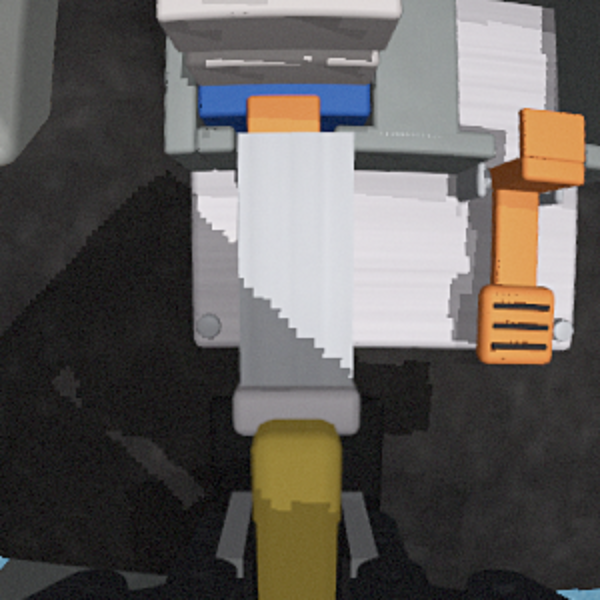

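Request:
move_arm --commands '[0.1,0,-0.06,0,0.1,0,-0.05,0,0,0,0,0,0,0,0,0]'

```text
time: 15.22
eef_pos: [0.4389, -0.2319, 0.0904]
tcp_rot: [0.484, 0.516, -0.484, 0.516]
contact_force: [0.0, -1.1, -1.1]
opening: 0.195
```

```bash
python3 - <<'E'
from h import *
st(); gy([.4383,-.2339,.0900],-86.3)
E
```

```text
t 15.22 P [ 0.4389 -0.2319  0.0904] yaw -86.31 F [ 0.01 -1.1  -1.14] M [-0.02 -0.01 -0.04] op 16.62 q [-0.69  0.08  2.12 -0.    0.94  0.82]
turn -0.003 then shift [ 0.015 -0.03   0.079]
```

Request:
move_arm --commands '[0,0.4,0,0,0,0.4,0,0,0,0,0,0]'

```text
time: 15.6
eef_pos: [0.4599, -0.2308, 0.0906]
tcp_rot: [0.483, 0.516, -0.483, 0.516]
contact_force: [-0.3, 0.8, -1.3]
opening: 0.195
```

Request:
move_arm --commands '[0,0.2,0,0,0,0.2,0,0]'

```text
time: 15.85
eef_pos: [0.469, -0.2299, 0.0902]
tcp_rot: [0.484, 0.516, -0.484, 0.516]
contact_force: [-0.3, -0.7, -1.1]
opening: 0.195
```

Request:
move_arm --commands '[0,0.2,0,0,0,0.16,0,0]'

```text
time: 16.1
eef_pos: [0.478, -0.2293, 0.0902]
tcp_rot: [0.484, 0.516, -0.484, 0.516]
contact_force: [-1.0, 0.4, -1.6]
opening: 0.19
```

Request:
move_arm --commands '[0,0.12,0,0,0,0.08,0,0]'

```text
time: 16.35
eef_pos: [0.483, -0.229, 0.0903]
tcp_rot: [0.484, 0.516, -0.484, 0.516]
contact_force: [-0.4, -0.8, -0.8]
opening: 0.192
```

Request:
move_arm --commands '[0,0.08,0,0,0,0.08,0,0]'

```text
time: 16.6
eef_pos: [0.4867, -0.2288, 0.0903]
tcp_rot: [0.484, 0.516, -0.484, 0.516]
contact_force: [-0.9, 0.2, -2.2]
opening: 0.196
```

Request:
move_arm --commands '[0,0.06,0,0,0,0.06,0,0]'

```text
time: 16.85
eef_pos: [0.4897, -0.2286, 0.0903]
tcp_rot: [0.484, 0.516, -0.484, 0.516]
contact_force: [-0.9, -0.8, -0.6]
opening: 0.195
```

```bash
python3 - <<'E'
from h import *
st(); snap('w6')
im,P,R=load('w6')
c=im[0:200,150:350]; cv2.imwrite('pics/w6c.png',cv2.resize(c,None,fx=3,fy=3))
im=cv2.cvtColor(ctrl.read_camera('scene'),cv2.COLOR_RGB2BGR)[150:260,270:370]; cv2.imwrite('pics/s6.png',cv2.resize(im,None,fx=5,fy=5))
E
```

```text
t 16.85 P [ 0.4897 -0.2286  0.0903] yaw -86.32 F [-0.92 -0.84 -0.65] M [-0.01  0.18 -0.03] op 16.62 q [-0.62  0.18  2.02 -0.    0.95  0.88]
```

View pics/w6c.png

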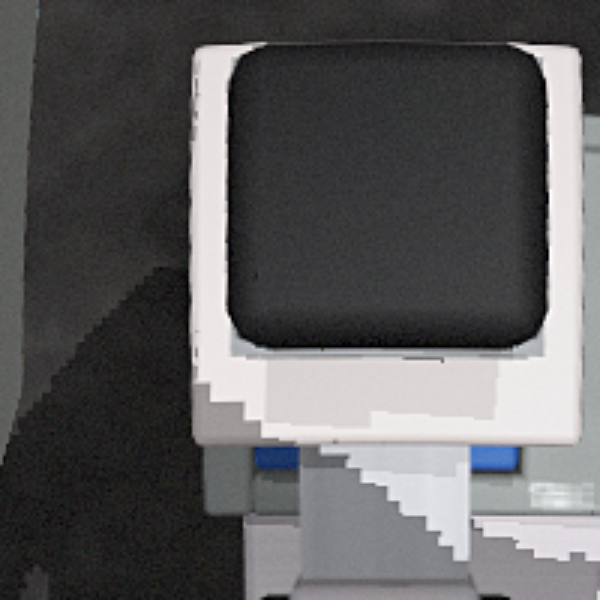

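View pics/s6.png

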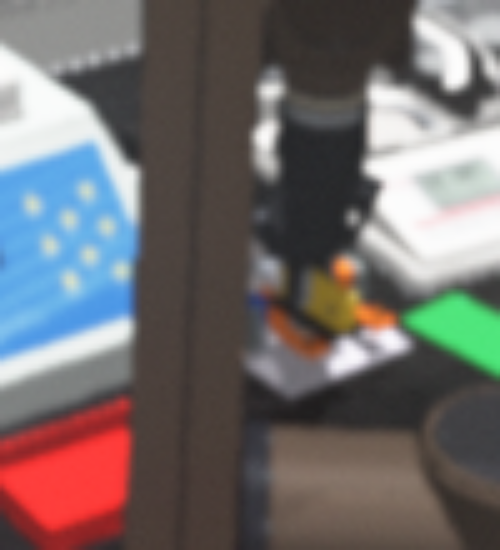

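Request:
move_arm --commands '[0,0.06,0,0,0,0,0,0]'

```text
time: 17.2
eef_pos: [0.4914, -0.2285, 0.0903]
tcp_rot: [0.484, 0.516, -0.484, 0.516]
contact_force: [-0.3, 0.2, -1.7]
opening: 0.192
```

Request:
move_arm --commands '[0,0.06,0,0,0,0,0,0]'

```text
time: 17.45
eef_pos: [0.4929, -0.2284, 0.0903]
tcp_rot: [0.484, 0.516, -0.484, 0.516]
contact_force: [-1.1, 0.7, -2.3]
opening: 0.193
```

Request:
move_arm --commands '[0,0.06,0,0,0,0,0,0]'

```text
time: 17.7
eef_pos: [0.4936, -0.2283, 0.0901]
tcp_rot: [0.483, 0.517, -0.484, 0.515]
contact_force: [-4.2, -0.9, -0.6]
opening: 0.19
```

Request:
move_arm --commands '[0,0.04,0,0,0,0,0,0]'

```text
time: 17.95
eef_pos: [0.4942, -0.2282, 0.09]
tcp_rot: [0.483, 0.517, -0.484, 0.515]
contact_force: [-5.3, -0.6, -0.1]
opening: 0.192
```

Request:
move_arm --commands '[0,-0.2,0,0,0,-0.2,0,0]'

```text
time: 18.2
eef_pos: [0.4858, -0.2291, 0.0907]
tcp_rot: [0.484, 0.515, -0.483, 0.516]
contact_force: [0.8, -0.4, -1.5]
opening: 0.192
```

Request:
move_arm --commands '[0,-0.6,0,0,0,-0.9,0,0,0,-0.9,0,0,0,0,0,0]'

```text
time: 18.7
eef_pos: [0.424, -0.2325, 0.0901]
tcp_rot: [0.484, 0.516, -0.484, 0.515]
contact_force: [0.7, 0.3, -1.6]
opening: 0.192
```

```bash
python3 - <<'E'
from h import *
st(); snap('w7')
im,P,R=load('w7')
c=im[0:300,130:430]; cv2.imwrite('pics/w7c.png',cv2.resize(c,None,fx=2,fy=2))
E
```

```text
t 18.7 P [ 0.424  -0.2325  0.0901] yaw -86.41 F [ 0.68  0.27 -1.57] M [ 0.02 -0.03  0.01] op 16.37 q [-0.71  0.06  2.15  0.    0.93  0.8 ]
```

View pics/w7c.png

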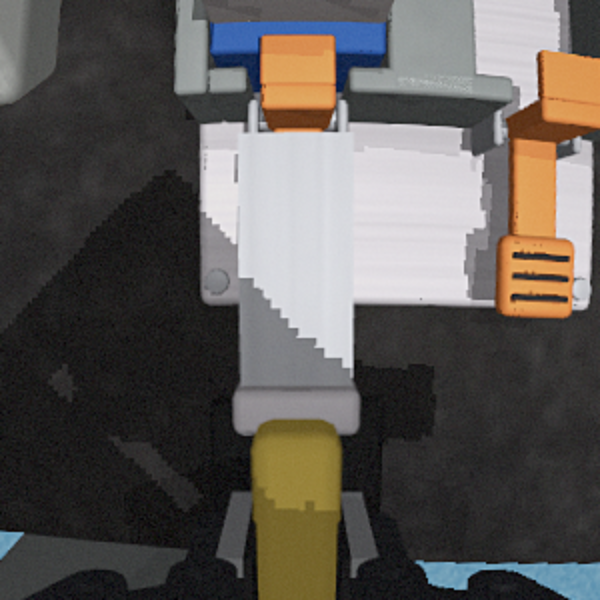

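Request:
move_arm --commands '[-0.7,0,0,-1,-0.7,0,0,-1,-0.7,0,0,-1,-0.7,0,0,-1,0,0,0,-1,0,0,0,-1,0,0,0,-1,0,0,0,-1,0,0,0,-1,0,0,0,-1,0,0,0,-1,0,0,0,-1,0,0,0,-1,0,0,0,-1,0,0,0,-1,0,0,0,-1,0,0,0,-1,0,0,0,-0.72]'

```text
time: 21.0
eef_pos: [0.4262, -0.2329, 0.1607]
tcp_rot: [-0.015, 0.707, 0.015, 0.707]
contact_force: [0.5, 0.8, -2.4]
opening: 0.193
```

```bash
python3 - <<'E'
from h import *
st();go([.4897,.1256,.16],2.2)
E
```

```text
t 21.0 P [ 0.4262 -0.2329  0.1607] yaw 2.43 F [ 0.53  0.82 -2.45] M [0.04 0.   0.04] op 16.49 q [-0.71 -0.05  2.11  0.    1.08 -0.75]
now [ 0.4262 -0.2329  0.1607] yaw 2.43 shift units [ 0.023 14.219  3.144] turn 0.045
```

Request:
move_arm --commands '[0,0.94,0.21,0,0,0.94,0.21,0,0,0.94,0.21,0,0,0.94,0.21,0,0,0.94,0.21,0,0,0.94,0.21,0,0,0.94,0.21,0,0,0.94,0.21,0,0,0.94,0.21,0,0,0.94,0.21,0,0,0.94,0.21,0,0,0.94,0.21,0,0,0.94,0.21,0,0,0.94,0.21,0,0,0.94,0.21,0,0.9,0,0,0,0.9,0,0,0,0.9,0,0,0,0,0,0,0,0,0,0,0]'

```text
time: 23.5
eef_pos: [0.491, 0.1228, 0.0938]
tcp_rot: [-0.014, 0.706, 0.014, 0.708]
contact_force: [0.2, -0.4, -1.5]
opening: 0.188
```

```bash
python3 - <<'E'
from h import *
st(); gy([.4897,.1256,.0903],2.2);snap('w8')
im,P,R=load('w8')
c=im[0:300,130:430]; cv2.imwrite('pics/w8c.png',cv2.resize(c,None,fx=2,fy=2))
E
```

```text
t 23.5 P [0.491  0.1228 0.0938] yaw 2.29 F [ 0.25 -0.38 -1.5 ] M [-0.03  0.01 -0.03] op 16.07 q [0.04 0.1  2.1  0.   0.94 0.  ]
turn 0.019 then shift [ 0.139  0.112 -0.049]
```

View pics/w8c.png

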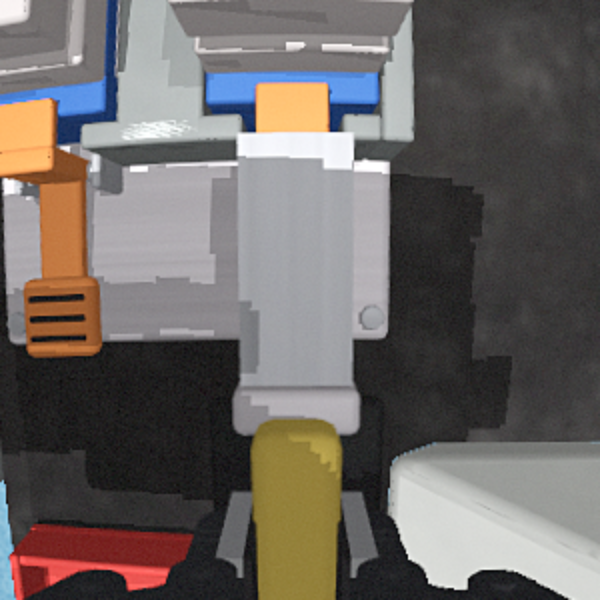

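Request:
move_arm --commands '[0.14,0.3,0,0,0,0.3,0,0,0,0.2,0,0,0,0,0,0]'

```text
time: 24.05
eef_pos: [0.4893, 0.1431, 0.0894]
tcp_rot: [-0.014, 0.707, 0.014, 0.707]
contact_force: [0.6, -0.2, -1.7]
opening: 0.197
```

Request:
move_arm --commands '[0,0.16,0,0,0,0.16,0,0]'

```text
time: 24.3
eef_pos: [0.4897, 0.1487, 0.0899]
tcp_rot: [-0.016, 0.707, 0.013, 0.707]
contact_force: [0.6, 1.2, 1.9]
opening: 0.193
```

Request:
move_arm --commands '[0,0.16,0,0,0,0.16,0,0]'

```text
time: 24.55
eef_pos: [0.4889, 0.1589, 0.0896]
tcp_rot: [-0.014, 0.707, 0.014, 0.707]
contact_force: [-0.3, -1.7, 1.0]
opening: 0.19
```

Request:
move_arm --commands '[0,0.16,0,0,0,0.16,0,0]'

```text
time: 24.8
eef_pos: [0.4889, 0.1651, 0.0899]
tcp_rot: [-0.017, 0.707, 0.013, 0.707]
contact_force: [0.5, -10.0, 3.1]
opening: 0.19
```

Request:
move_arm --commands '[0,0.12,0,0,0,0.12,0,0]'

```text
time: 25.05
eef_pos: [0.4886, 0.1713, 0.0898]
tcp_rot: [-0.016, 0.707, 0.013, 0.707]
contact_force: [0.4, -7.8, 2.6]
opening: 0.192
```

Request:
move_arm --commands '[0,0.08,0,0,0,0.08,0,0]'

```text
time: 25.3
eef_pos: [0.4885, 0.1752, 0.0898]
tcp_rot: [-0.016, 0.707, 0.013, 0.707]
contact_force: [0.7, -8.6, 1.9]
opening: 0.19
```

Request:
move_arm --commands '[0,0.08,0,0,0,0.06,0,0]'

```text
time: 25.55
eef_pos: [0.4884, 0.1785, 0.0898]
tcp_rot: [-0.016, 0.707, 0.013, 0.707]
contact_force: [0.8, -8.8, 2.6]
opening: 0.196
```

```bash
python3 - <<'E'
from h import *
st();snap('w9')
im,P,R=load('w9')
c=im[0:300,130:430]; cv2.imwrite('pics/w9c.png',cv2.resize(c,None,fx=2,fy=2))
E
```

```text
t 25.55 P [0.4884 0.1785 0.0898] yaw 2.39 F [ 0.84 -8.78  2.58] M [-1.31 -0.02  0.03] op 16.77 q [ 0.16  0.14  2.07 -0.01  0.94  0.12]
```

View pics/w9c.png

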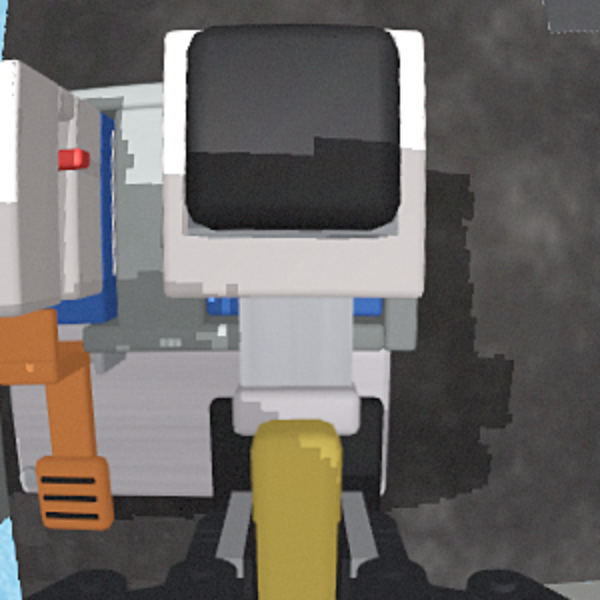

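Request:
move_arm --commands '[-0.03,0,0,0,0,0.05,0,0]'

```text
time: 25.85
eef_pos: [0.488, 0.18, 0.09]
tcp_rot: [-0.016, 0.707, 0.013, 0.707]
contact_force: [0.1, -6.0, 0.4]
opening: 0.193
```

Request:
move_arm --commands '[0,0.04,0,0,0,0,0,0]'

```text
time: 26.1
eef_pos: [0.4879, 0.1811, 0.09]
tcp_rot: [-0.016, 0.707, 0.013, 0.707]
contact_force: [0.8, -6.3, 0.7]
opening: 0.189
```

Request:
move_arm --commands '[0,0.04,0,0,0,0,0,0]'

```text
time: 26.35
eef_pos: [0.4879, 0.1814, 0.09]
tcp_rot: [-0.017, 0.707, 0.013, 0.707]
contact_force: [1.0, -8.5, 2.0]
opening: 0.194
```

Request:
move_arm --commands '[0,0.05,0,0,0,0,0,0]'

```text
time: 26.6
eef_pos: [0.488, 0.1815, 0.0902]
tcp_rot: [-0.018, 0.707, 0.012, 0.707]
contact_force: [1.1, -12.6, 2.1]
opening: 0.197
```

Request:
move_arm --commands '[0,-0.1,0,0,0,-0.16,0,0]'

```text
time: 26.85
eef_pos: [0.4878, 0.179, 0.09]
tcp_rot: [-0.013, 0.707, 0.015, 0.707]
contact_force: [-0.1, 4.2, -0.4]
opening: 0.195
```

Request:
move_arm --commands '[0,-0.16,0,0]'

```text
time: 26.98
eef_pos: [0.4882, 0.1757, 0.0907]
tcp_rot: [-0.012, 0.707, 0.015, 0.707]
contact_force: [-0.1, 5.7, 2.1]
opening: 0.193
```

Request:
move_arm --commands '[0,-0.6,0,0,0,-0.6,0,0,0,-0.6,0,0,0,0,0,0]'

```text
time: 27.48
eef_pos: [0.4895, 0.1278, 0.0896]
tcp_rot: [-0.014, 0.707, 0.013, 0.707]
contact_force: [-0.4, -0.4, -2.1]
opening: 0.194
```

```bash
python3 - <<'E'
from h import *
st();snap('w10')
im,P,R=load('w10')
c=im[0:300,130:430]; cv2.imwrite('pics/w10c.png',cv2.resize(c,None,fx=2,fy=2))
E
```

```text
t 27.48 P [0.4895 0.1278 0.0896] yaw 2.18 F [-0.4  -0.44 -2.08] M [-0.01  0.01  0.06] op 16.55 q [ 0.05  0.11  2.1  -0.    0.94  0.02]
```

View pics/w10c.png

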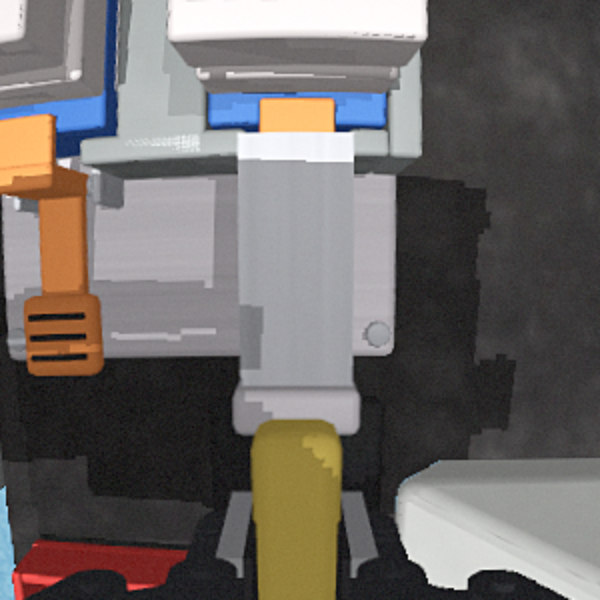

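Request:
move_arm --commands '[-0.02,0,-0.7,0,0,0,-0.7,0,0,0,-0.7,0,0,0.1,-0.7,0,0,0,0,0,0,0,0,0]'

```text
time: 28.28
eef_pos: [0.4205, 0.1289, 0.0909]
tcp_rot: [-0.014, 0.707, 0.014, 0.707]
contact_force: [1.0, -0.5, -1.5]
opening: 0.199
```

```bash
python3 - <<'E'
from h import *
st();snap('w11')
im,P,R=load('w11')
c=im[0:300,130:430]; cv2.imwrite('pics/w11c.png',cv2.resize(c,None,fx=2,fy=2))
E
```

```text
t 28.27 P [0.4205 0.1289 0.0909] yaw 2.29 F [ 0.97 -0.48 -1.48] M [-0.06  0.03  0.05] op 17.0 q [ 0.07 -0.05  2.25 -0.    0.93  0.03]
```

View pics/w11c.png

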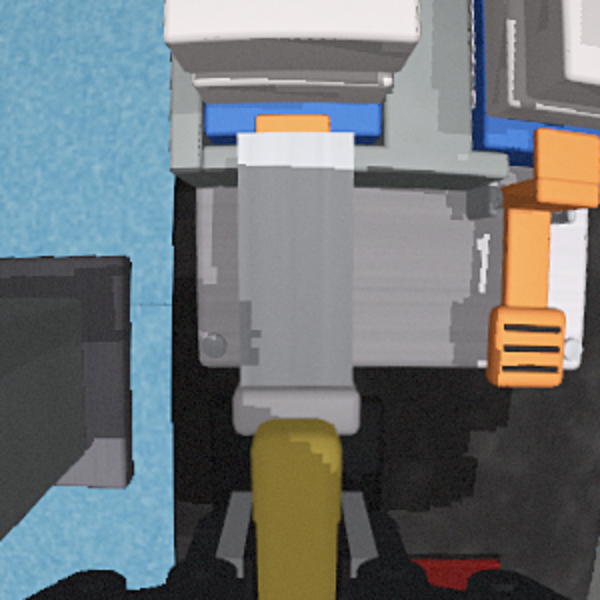

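Request:
move_arm --commands '[0,0.3,0,0,0,0.3,0,0,0,0.16,0,0]'

```text
time: 28.7
eef_pos: [0.4191, 0.1484, 0.0906]
tcp_rot: [-0.014, 0.707, 0.014, 0.707]
contact_force: [0.5, -0.2, -1.1]
opening: 0.194
```

Request:
move_arm --commands '[0,0.16,0,0,0,0.16,0,0]'

```text
time: 28.95
eef_pos: [0.4187, 0.1561, 0.0906]
tcp_rot: [-0.014, 0.707, 0.014, 0.707]
contact_force: [1.2, -0.5, -2.3]
opening: 0.197
```

Request:
move_arm --commands '[0,0.16,0,0,0,0.16,0,0]'

```text
time: 29.2
eef_pos: [0.4183, 0.164, 0.0905]
tcp_rot: [-0.014, 0.707, 0.014, 0.707]
contact_force: [0.4, 0.5, -0.7]
opening: 0.197
```

Request:
move_arm --commands '[0,0.12,0,0,0,0.12,0,0]'

```text
time: 29.45
eef_pos: [0.4181, 0.1699, 0.0906]
tcp_rot: [-0.014, 0.707, 0.014, 0.707]
contact_force: [0.7, -1.5, -1.1]
opening: 0.194
```

Request:
move_arm --commands '[0,0.08,0,0,0,0.08,0,0]'

```text
time: 29.7
eef_pos: [0.418, 0.1737, 0.0906]
tcp_rot: [-0.014, 0.707, 0.014, 0.707]
contact_force: [-0.1, -1.4, -0.8]
opening: 0.196
```

Request:
move_arm --commands '[0,0.08,0,0,0,0.06,0,0]'

```text
time: 29.95
eef_pos: [0.4179, 0.177, 0.0906]
tcp_rot: [-0.015, 0.707, 0.014, 0.707]
contact_force: [0.0, -6.2, -1.9]
opening: 0.194
```

Request:
move_arm --commands '[0,0.06,0,0,0,0,0,0]'

```text
time: 30.2
eef_pos: [0.4178, 0.1778, 0.0904]
tcp_rot: [-0.015, 0.707, 0.013, 0.707]
contact_force: [1.0, -5.7, -1.7]
opening: 0.191
```

Request:
move_arm --commands '[0,0.06,0,0,0,0,0,0]'

```text
time: 30.45
eef_pos: [0.4178, 0.1786, 0.0903]
tcp_rot: [-0.016, 0.707, 0.013, 0.707]
contact_force: [0.8, -8.8, -2.4]
opening: 0.191
```

Request:
move_arm --commands '[0,-0.2,0,0,0,-0.16,0,0]'

```text
time: 30.7
eef_pos: [0.4181, 0.1714, 0.0906]
tcp_rot: [-0.014, 0.707, 0.014, 0.707]
contact_force: [0.1, 0.3, -2.1]
opening: 0.193
```

Request:
move_arm --commands '[0,-0.16,0,0]'

```text
time: 30.82
eef_pos: [0.4183, 0.1673, 0.0906]
tcp_rot: [-0.014, 0.707, 0.014, 0.707]
contact_force: [0.8, 0.1, -1.2]
opening: 0.193
```

Request:
move_arm --commands '[0,-0.6,0,0,0,-0.6,0,0,0,-0.4,0,0,-0.9,0,0,0,-0.9,0,0,0,-0.9,0,0,0,0,0,0,0]'

```text
time: 31.7
eef_pos: [0.4213, 0.1269, 0.16]
tcp_rot: [-0.014, 0.705, 0.014, 0.709]
contact_force: [-0.5, -0.1, -1.2]
opening: 0.193
```

```bash
python3 - <<'E'
from h import *
st();snap('w12')
im,P,R=load('w12')
c=im[0:300,130:430]; cv2.imwrite('pics/w12c.png',cv2.resize(c,None,fx=2,fy=2))
im=cv2.cvtColor(ctrl.read_camera('top'),cv2.COLOR_RGB2BGR); cv2.imwrite('pics/top2.png',cv2.resize(im[185:275,200:400],None,fx=4,fy=4,interpolation=cv2.INTER_CUBIC))
E
```

```text
t 31.7 P [0.4213 0.1269 0.16  ] yaw 2.25 F [-0.46 -0.08 -1.15] M [ 0.01 -0.01 -0.03] op 16.47 q [ 0.06 -0.16  2.21  0.    1.09  0.02]
```

View pics/w12c.png

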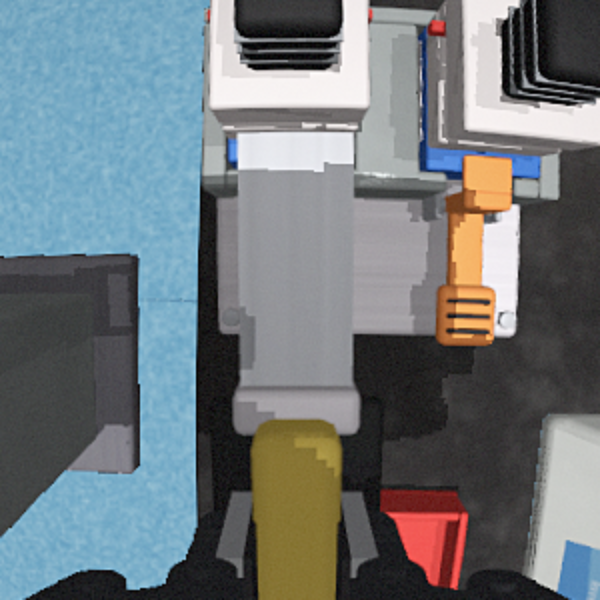

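View pics/top2.png

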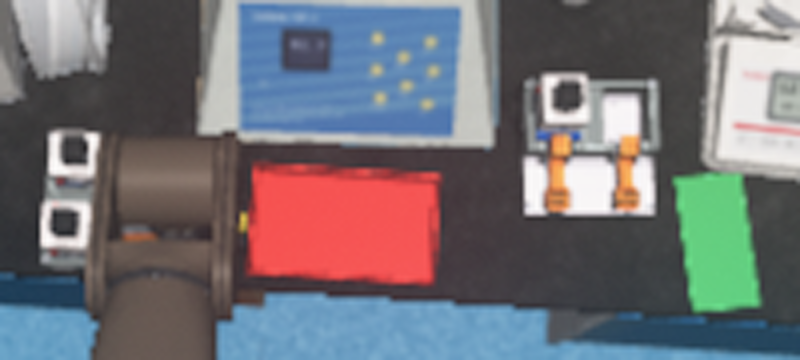

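```bash
python3 - <<'E'
from h import *
im,P,R=load('w12')
for u,v in [(370,16),(437,27),(208,15)]: print(onz(wristray((130+u/2,v/2),P,R),.082).round(4))
E
```

```text
[0.4397 0.2708 0.082 ]
[0.4617 0.2692 0.082 ]
[0.3878 0.2693 0.082 ]
```

```bash
python3 - <<'E'
from h import *
go([.4323,-.4018,.16],-80.7)
E
```

```text
now [0.4195 0.127  0.1575] yaw 2.25 shift units [ -0.101 -21.154  -0.321] turn 16.59
```

Request:
move_arm --commands '[0,-1,-0.02,0,0,-1,-0.02,0,0,-1,-0.02,0,0,-1,-0.02,0,0,-1,-0.02,0,0,-1,-0.02,0,0,-1,-0.02,0,0,-1,-0.02,0,0,-1,-0.02,0,0,-1,-0.02,0,0,-1,-0.02,0,0,-1,-0.02,0,0,-1,-0.02,0,0,-1,-0.02,0,0,-1,-0.02,0,0,-1,-0.02,0,0,-1,0,0,0,-1,0,0,0,-1,0,0,0,-1,0,0]'

```text
time: 34.3
eef_pos: [0.4318, -0.3743, 0.1579]
tcp_rot: [-0.014, 0.707, 0.014, 0.707]
contact_force: [-0.9, -0.3, -2.0]
opening: 0.193
```

Request:
move_arm --commands '[0,-1,0,0,0,0,0,1,0,0,0,1,0,0,0,1,0,0,0,1,0,0,0,1,0,0,0,1,0,0,0,1,0,0,0,1,0,0,0,1,0,0,0,1,0,0,0,1,0,0,0,1,0,0,0,1,0,0,0,1,0,0,0,1,0,0,0,1,0,0,0,0.6]'

```text
time: 36.55
eef_pos: [0.4327, -0.3984, 0.1578]
tcp_rot: [0.458, 0.538, -0.458, 0.538]
contact_force: [-0.3, -0.6, -0.8]
opening: 0.198
```

```bash
python3 - <<'E'
from h import *
st(); gy([.4323,-.4018,.06],-80.7);snap('w13')
im,P,R=load('w13')
c=im[0:300,130:430]; cv2.imwrite('pics/w13c.png',cv2.resize(c,None,fx=2,fy=2))
E
```

```text
t 36.55 P [ 0.4327 -0.3984  0.1578] yaw -80.83 F [-0.29 -0.62 -0.77] M [ 0.01 -0.02  0.02] op 16.89 q [-0.92  0.18  1.87 -0.    1.09  0.49]
turn -0.026 then shift [ 3.914 -0.037  0.131]
```

View pics/w13c.png

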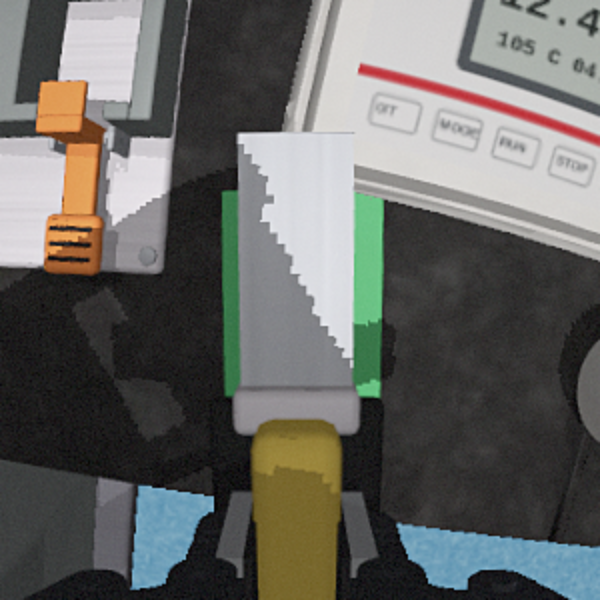

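Request:
move_arm --commands '[0.9,-0.05,0.07,0,0.9,-0.05,0.06,0,0.9,0,0,0,0.9,0,0,0,0.8,0,0,0,0.4,0,0,0,0.2,0,0,0,0,0,0,0,0,0,0,0]'

```text
time: 37.72
eef_pos: [0.4312, -0.4018, 0.034]
tcp_rot: [0.458, 0.538, -0.458, 0.539]
contact_force: [0.1, 0.3, -1.4]
opening: 0.193
```

```bash
python3 - <<'E'
from h import *
st()
E
```

```text
t 37.73 P [ 0.4312 -0.4018  0.034 ] yaw -80.71 F [ 0.15  0.28 -1.41] M [-0.04  0.01  0.01] op 16.48 q [-0.92  0.36  1.91 -0.    0.87  0.49]
```

Request:
move_arm --commands '[0.1,0,0,0,0.07,0,0,0,0,0,0,0]'

```text
time: 38.1
eef_pos: [0.431, -0.4015, 0.0291]
tcp_rot: [0.458, 0.539, -0.458, 0.539]
contact_force: [0.2, 1.2, -0.0]
opening: 0.19
```

```bash
python3 - <<'E'
from h import *
st()
E
```

```text
t 38.1 P [ 0.431  -0.4015  0.0291] yaw -80.72 F [ 0.23  1.24 -0.02] M [0.05 0.01 0.  ] op 16.19 q [-0.92  0.37  1.91  0.    0.86  0.49]
```

Request:
move_arm --commands '[0,0,0,0,0,0,0,0,0,0,0,0,0,0,0,0]' --jaw 45

```text
time: 38.6
eef_pos: [0.4308, -0.4013, 0.0289]
tcp_rot: [0.458, 0.539, -0.458, 0.539]
contact_force: [0.2, 0.7, 0.2]
opening: 0.527
```

Request:
move_arm --commands '[-0.5,0,0,0,-1,0,0,0,-1,0,0,0,-1,0,0,0,-1,0,0,0,-1,0,0,0,-1,0,0,0,-1,0,0,0,0,0,0,0]'

```text
time: 39.72
eef_pos: [0.4317, -0.4024, 0.2199]
tcp_rot: [0.457, 0.537, -0.458, 0.541]
contact_force: [-0.7, 0.0, 0.4]
opening: 0.528
```

```bash
python3 - <<'E'
from h import *
st(); snap('w14'); gy([.4832,-.2308,.20],-86.3)
E
```

```text
t 39.73 P [ 0.4317 -0.4024  0.2199] yaw -80.72 F [-0.72  0.03  0.44] M [-0.01 -0.01 -0.02] op 45.06 q [-0.92  0.12  1.82  0.    1.2   0.49]
turn 1.117 then shift [ 0.712  2.519 -6.683]
```

View pics/w14.png

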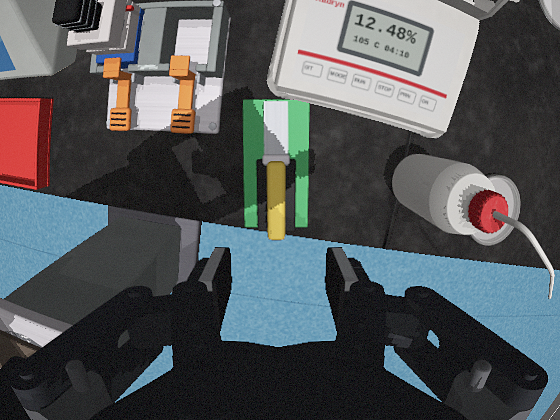

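Request:
move_arm --commands '[0,0,0,0.56,0,0,0,0.56,0,0.36,-0.95,0,0,0.36,-0.95,0,0,0.36,-0.95,0,0,0.36,-0.95,0,0,0.36,-0.96,0,0,0.36,-0.96,0,0,0.36,-0.96,0,0.9,0,0,0,0.9,0,0,0,0.9,0,0,0,0.9,0,0,0,0.9,0,0,0,0.9,0,0,0,0.5,0,0,0,0,0,0,0]' --jaw 0 --force 40

```text
time: 41.9
eef_pos: [0.4821, -0.2292, 0.0676]
tcp_rot: [0.483, 0.517, -0.484, 0.515]
contact_force: [0.1, -0.4, 0.1]
opening: -0.001
```

```bash
python3 - <<'E'
from h import *
st(); snap('w15'); gy([.4832,-.2308,.053],-86.3)
E
```

```text
t 41.9 P [ 0.4821 -0.2292  0.0676] yaw -86.27 F [ 0.12 -0.41  0.11] M [-0.02 -0.01  0.  ] op -0.05 q [-0.63  0.2   2.04  0.    0.9   0.87]
turn 0.002 then shift [0.626 0.013 0.036]
```

View pics/w15.png

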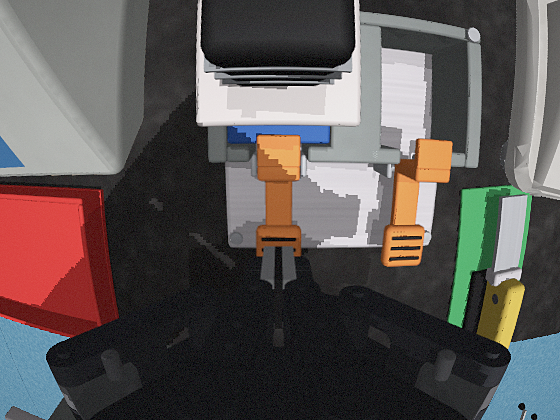

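Request:
move_arm --commands '[0.3,0,0,0,0.3,0,0,0,0.2,0,0,0,0,0,0,0]'

```text
time: 42.45
eef_pos: [0.4827, -0.2306, 0.0488]
tcp_rot: [0.483, 0.516, -0.484, 0.515]
contact_force: [-2.3, 0.0, 3.3]
opening: 0.001
```

Request:
move_arm --commands '[0.1,0,0,0,0.1,0,0,0,0,0,0,0]'

```text
time: 42.82
eef_pos: [0.4825, -0.2306, 0.0441]
tcp_rot: [0.483, 0.516, -0.484, 0.516]
contact_force: [-4.7, -0.4, 6.6]
opening: -0.002
```

```bash
python3 - <<'E'
from h import *
st(); snap('w16')
E
```

```text
t 42.83 P [ 0.4825 -0.2306  0.0441] yaw -86.3 F [-4.75 -0.42  6.55] M [ 0.04  0.64 -0.01] op -0.16 q [-0.64  0.24  2.04 -0.    0.86  0.87]
```

View pics/w16.png

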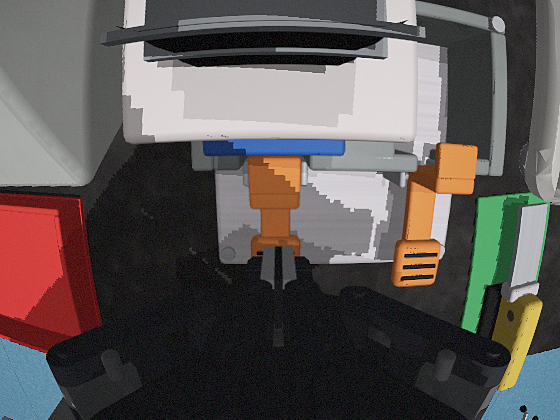

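Request:
move_arm --commands '[-0.4,0,0,0,-0.6,0,0,0,-1,-0.3,0,0,-1,0,0,0,-1,0,0,0,-1,0,0,0,-1,0,0,0,-1,0,0,0,0,0,0,0]'

```text
time: 44.0
eef_pos: [0.4768, -0.2317, 0.2221]
tcp_rot: [0.484, 0.514, -0.483, 0.518]
contact_force: [-0.3, -0.2, 0.8]
opening: 0.002
```

```bash
python3 - <<'E'
from h import *
st(); snap('w17')
im=cv2.imread('pics/w17.png'); cv2.imwrite('pics/w17c.png',cv2.resize(im[40:240,130:330],None,fx=3,fy=3))
E
```

```text
t 44.0 P [ 0.4768 -0.2317  0.2221] yaw -86.31 F [-0.32 -0.23  0.76] M [0.01 0.05 0.01] op 0.2 q [-0.64 -0.02  1.96  0.    1.19  0.86]
```

View pics/w17c.png

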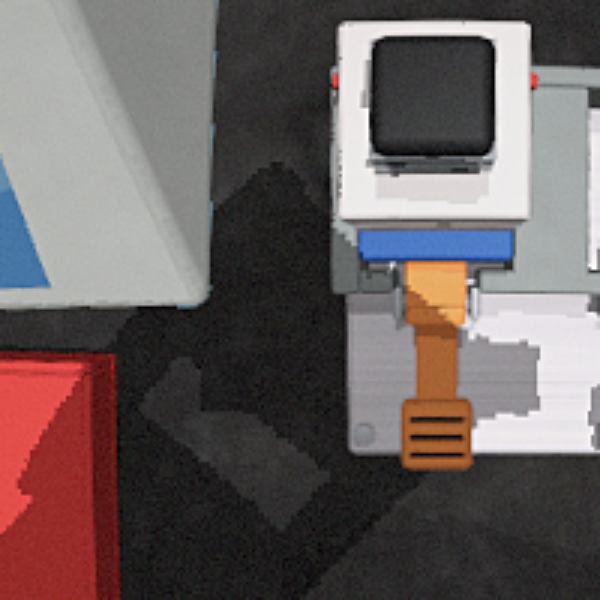

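```bash
python3 - <<'E'
from h import *
im,P,R=load('w17')
for q in [(371,38),(495,38),(494,157),(370,157)]: print(onz(wristray((130+q[0]/3,40+q[1]/3),P,R),.166).round(4))
k=onz(wristray((274.3,72.3),P,R),.166);print(k)
gy([k[0]+.001,k[1],.2221],-86.3)
E
```

```text
[ 0.5829 -0.2116  0.166 ]
[ 0.5843 -0.2349  0.166 ]
[ 0.561  -0.2361  0.166 ]
[ 0.5596 -0.2129  0.166 ]
[ 0.5718338  -0.22395359  0.166     ]
turn -0.003 then shift [-0.081  3.886 -0.038]
```

Request:
move_arm --commands '[0,0.9,0,0,0,0.9,0,0,0,0.9,0,0,0,0.9,0,0,0,0.22,-0.02,0,0,0,0,0]' --jaw 50

```text
time: 44.8
eef_pos: [0.5701, -0.224, 0.2176]
tcp_rot: [0.483, 0.517, -0.484, 0.515]
contact_force: [-0.2, -0.0, -0.7]
opening: 0.582
```

```bash
python3 - <<'E'
from h import *
st(); snap('w18');gy([.571,-.2245,.148],-86.3)
im=cv2.imread('pics/w18.png'); cv2.imwrite('pics/w18c.png',cv2.resize(im[100:350,130:430],None,fx=2.2,fy=2.2))
E
```

```text
t 44.8 P [ 0.5701 -0.224   0.2176] yaw -86.3 F [-0.18 -0.05 -0.71] M [-0.01 -0.03 -0.02] op 49.71 q [-0.54  0.18  1.76 -0.    1.21  0.97]
turn -0.003 then shift [2.795 0.042 0.018]
```

View pics/w18c.png

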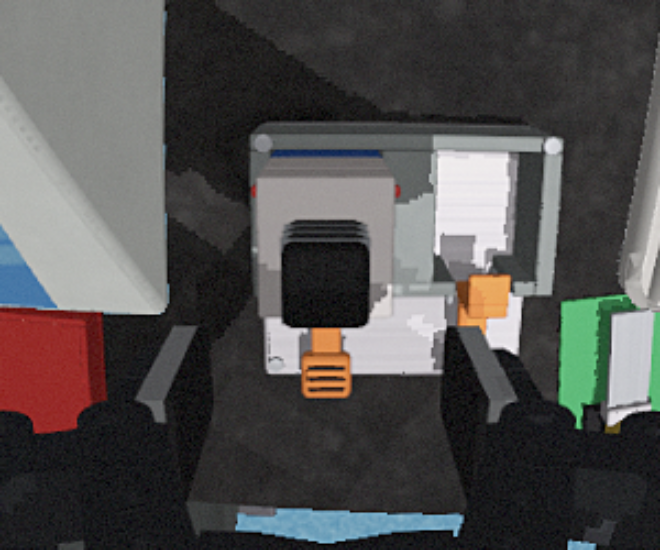

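Request:
move_arm --commands '[0.9,0.04,0,0,0.9,0,0,0,0.7,0,0,0,0.3,0,0,0,0,0,0,0]'

```text
time: 45.48
eef_pos: [0.5715, -0.2243, 0.1485]
tcp_rot: [0.484, 0.516, -0.484, 0.516]
contact_force: [0.5, 0.0, -0.1]
opening: 0.587
```

Request:
move_arm --commands '[0,0,0,0,0,0,0,0,0,0,0,0,0,0,0,0,0,0,0,0]' --jaw 0 --force 70

```text
time: 46.1
eef_pos: [0.5723, -0.2244, 0.15]
tcp_rot: [0.484, 0.515, -0.483, 0.516]
contact_force: [-0.1, 1.5, 5.4]
opening: 0.27
```

Request:
move_arm --commands '[-0.3,0,0,0,-0.5,0,0,0,0,0,0,0]'

```text
time: 46.48
eef_pos: [0.5723, -0.2243, 0.1701]
tcp_rot: [0.484, 0.515, -0.483, 0.516]
contact_force: [2.5, 0.7, 0.2]
opening: 0.267
```

```bash
python3 - <<'E'
from h import *
st(); snap('w19')
im=cv2.imread('pics/w19.png'); cv2.imwrite('pics/w19c.png',cv2.resize(im[100:350,130:430],None,fx=2.2,fy=2.2))
E
```

```text
t 46.48 P [ 0.5723 -0.2243  0.1701] yaw -86.33 F [2.53 0.65 0.17] M [ 0.36 -0.66 -0.06] op 22.83 q [-0.54  0.23  1.79  0.    1.12  0.97]
```

View pics/w19c.png

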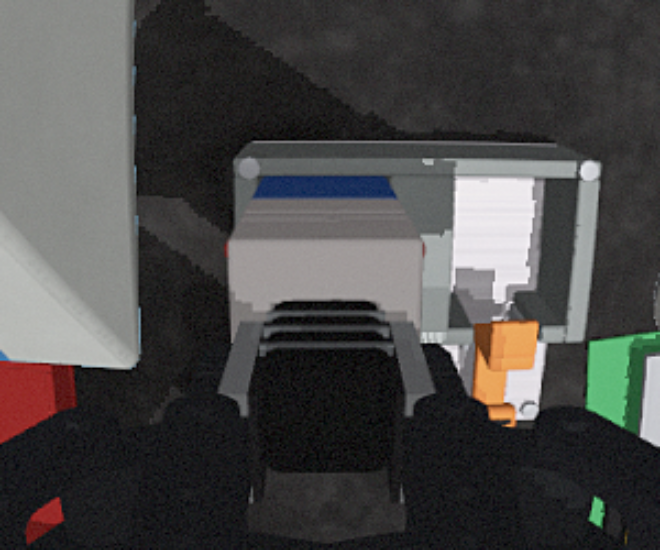

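Request:
move_arm --commands '[-0.3,0,0,0,-0.4,0,0,0,0,0,0,0]'

```text
time: 46.9
eef_pos: [0.5711, -0.2248, 0.1876]
tcp_rot: [0.483, 0.516, -0.484, 0.516]
contact_force: [-0.5, 0.4, -2.0]
opening: 0.263
```

Request:
move_arm --commands '[-0.6,0,0,0,-0.8,0,0,0,0,0,0,0]'

```text
time: 47.28
eef_pos: [0.5731, -0.2253, 0.2251]
tcp_rot: [0.484, 0.514, -0.483, 0.518]
contact_force: [-0.5, -1.7, -2.5]
opening: 0.272
```

```bash
python3 - <<'E'
from h import *
st(); snap('w20')
im=cv2.imread('pics/w20.png'); cv2.imwrite('pics/w20c.png',cv2.resize(im[100:350,130:430],None,fx=2.2,fy=2.2))
E
```

```text
t 47.27 P [ 0.5731 -0.2253  0.2251] yaw -86.32 F [-0.46 -1.68 -2.45] M [-0.03 -0.04  0.02] op 23.21 q [-0.54  0.17  1.75 -0.    1.21  0.97]
```

View pics/w20c.png

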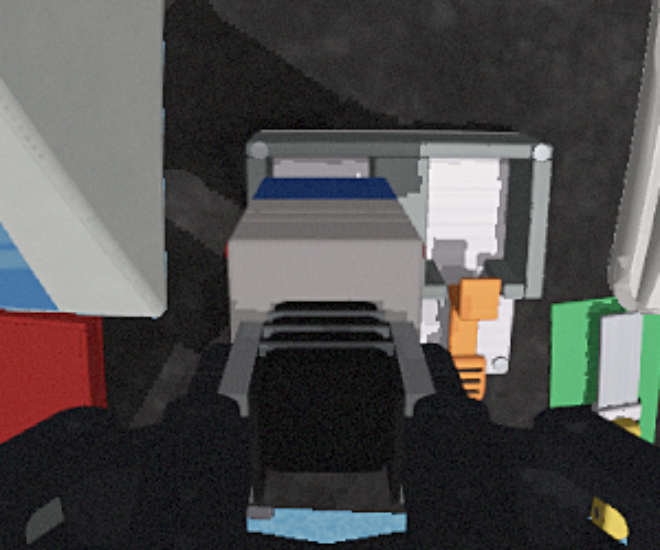

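```bash
python3 - <<'E'
from h import *
im,P,R=load('w2')
for q in [(11,147),(130,146),(129,238),(14,220)]: print(onz(wristray(q,P,R),.028).round(4))
im,P,R=load('w1')
for q in [(225,261),(316,261)]: print(onz(wristray(q,P,R),.028).round(4))
E
```

```text
[0.4988 0.0773 0.028 ]
[ 0.5036 -0.1217  0.028 ]
[ 0.3918 -0.1186  0.028 ]
[0.393  0.0831 0.028 ]
[0.3916 0.0898 0.028 ]
[0.4981 0.0912 0.028 ]
```

Request:
move_arm --commands '[-0.9,0,0,0,-0.9,0,0,0,0,-0.9,0,0,0,-0.9,0,0,0,-0.9,0,0,0,-0.9,0,0,0,-0.9,0,0,0,0,0,0]'

```text
time: 48.32
eef_pos: [0.4583, -0.2313, 0.2658]
tcp_rot: [0.484, 0.516, -0.484, 0.515]
contact_force: [1.1, -0.3, -2.7]
opening: 0.271
```

```bash
python3 - <<'E'
from h import *
st(); snap('w21')
E
```

```text
t 48.33 P [ 0.4583 -0.2313  0.2658] yaw -86.39 F [ 1.06 -0.31 -2.66] M [-0.04 -0.03 -0.01] op 23.17 q [-0.67 -0.09  1.95 -0.    1.29  0.84]
```

View pics/w21.png

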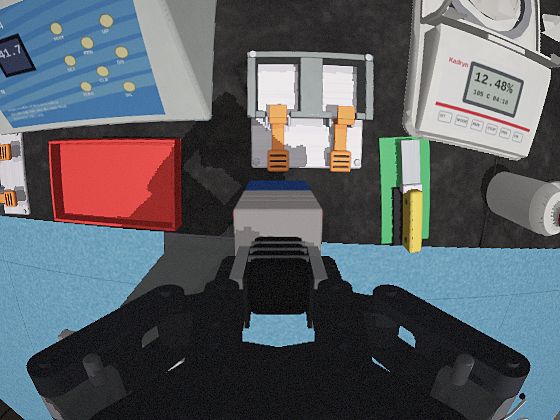

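```bash
python3 - <<'E'
from h import *
im,P,R=load('w21')
for q in [(50,142),(181,138),(181,230),(52,225)]: print(onz(wristray(q,P,R),.028).round(4))
gy([.447,-.06,.266],-89.5)
E
```

```text
[0.499  0.0778 0.028 ]
[ 0.5028 -0.1165  0.028 ]
[ 0.391  -0.1162  0.028 ]
[0.3814 0.0868 0.028 ]
turn 0.626 then shift [ 2.000e-03 -4.250e-01 -6.861e+00]
```

Request:
move_arm --commands '[0,0,0,0.63,0,-0.06,-0.98,0,0,-0.06,-0.98,0,0,-0.06,-0.98,0,0,-0.06,-0.98,0,0,-0.06,-0.98,0,0,-0.06,-0.98,0,0,-0.06,-0.98,0,0.8,0,0,0,0.8,0,0,0,0.8,0,0,0,0.8,0,0,0,0.6,0,0,0,0.4,0,0,0,0,0,0,0]'

```text
time: 50.25
eef_pos: [0.447, -0.0597, 0.1607]
tcp_rot: [0.497, 0.503, -0.498, 0.502]
contact_force: [-0.3, -0.9, -2.8]
opening: 0.27
```

```bash
python3 - <<'E'
from h import *
st(); snap('w22')
E
```

```text
t 50.25 P [ 0.447  -0.0597  0.1607] yaw -89.45 F [-0.26 -0.92 -2.85] M [-0.01  0.01  0.03] op 23.04 q [-0.36 -0.13  2.18  0.    1.09  1.2 ]
```

View pics/w22.png

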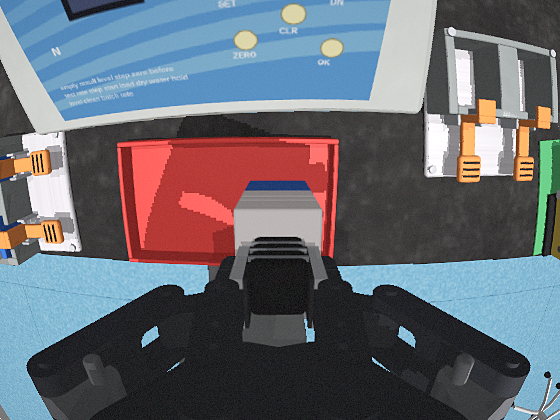

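Request:
move_arm --commands '[0.2,0,0,0,0.2,0,0,0,0,0,0,0]'

```text
time: 50.68
eef_pos: [0.447, -0.0601, 0.1509]
tcp_rot: [0.498, 0.503, -0.498, 0.502]
contact_force: [0.3, 0.4, -2.5]
opening: 0.267
```

Request:
move_arm --commands '[0.15,0,0,0,0,0,0,0]'

```text
time: 50.92
eef_pos: [0.4473, -0.0601, 0.1474]
tcp_rot: [0.498, 0.502, -0.498, 0.502]
contact_force: [-0.1, -1.0, -2.3]
opening: 0.263
```

Request:
move_arm --commands '[0.1,0,0,0,0,0,0,0]'

```text
time: 51.18
eef_pos: [0.4477, -0.0602, 0.1457]
tcp_rot: [0.498, 0.502, -0.498, 0.502]
contact_force: [-1.0, 0.4, 2.3]
opening: 0.269
```

Request:
move_arm --commands '[0.06,0,0,0,0,0,0,0]'

```text
time: 51.42
eef_pos: [0.4475, -0.0602, 0.1438]
tcp_rot: [0.498, 0.502, -0.498, 0.502]
contact_force: [-0.7, 0.9, 2.0]
opening: 0.271
```

Request:
move_arm --commands '[0,0,0,0,0,0,0,0,0,0,0,0,0,0,0,0]' --jaw 50

```text
time: 51.92
eef_pos: [0.4474, -0.0602, 0.1435]
tcp_rot: [0.498, 0.502, -0.498, 0.502]
contact_force: [0.7, -0.4, -0.5]
opening: 0.583
```

Request:
move_arm --commands '[-0.5,0,0,0,-0.9,0,0,0,-0.9,0,0,0,-0.9,0,0,0,0,0,0,0]'

```text
time: 52.55
eef_pos: [0.4488, -0.0606, 0.2265]
tcp_rot: [0.499, 0.5, -0.497, 0.504]
contact_force: [0.7, 0.5, -0.5]
opening: 0.587
```

```bash
python3 - <<'E'
from h import *
st(); snap('w23')
E
```

```text
t 52.55 P [ 0.4488 -0.0606  0.2265] yaw -89.47 F [ 0.71  0.52 -0.47] M [-0.03  0.01  0.1 ] op 50.15 q [-0.36 -0.21  2.12 -0.    1.22  1.2 ]
```

View pics/w23.png

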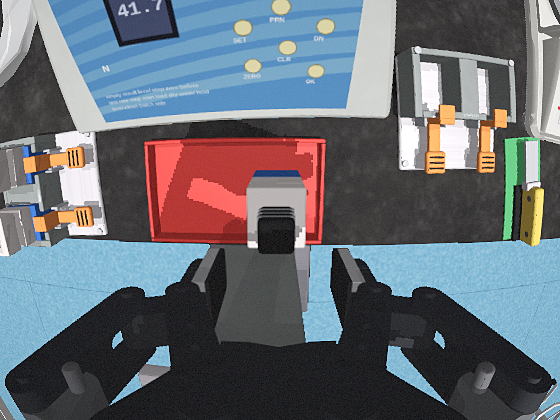

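Request:
move_arm --commands '[-0.2,0,0,-1,0,0,0,-1,0,0,0,-1,0,0,0,-1,0,0,0,-1,0,0,0,-1,0,0,0,-1,0,0,0,-1,0,0,0,-1,0,0,0,-1,0,0,0,-1,0,0,0,-1,0,0,0,-1,0,0,0,-1,0,0,0,-1,0,0,0,-1,0,0,0,-1,0,0,0,-1,0,0,0,-0.34]' --jaw 0

```text
time: 54.98
eef_pos: [0.4467, -0.0599, 0.2273]
tcp_rot: [-0.014, 0.708, 0.014, 0.706]
contact_force: [0.5, -0.0, 0.5]
opening: -0.004
```

```bash
python3 - <<'E'
from h import *
st(); gy([.4185,.1670,.068],2.2)
E
```

```text
t 54.98 P [ 0.4467 -0.0599  0.2273] yaw 2.27 F [ 0.49 -0.05  0.48] M [ 0.03  0.03 -0.04] op -0.38 q [-0.36 -0.21  2.12 -0.    1.23 -0.4 ]
turn 0.013 then shift [ 6.372  9.114 -0.78 ]
```

Request:
move_arm --commands '[0,0.91,-0.08,0,0,0.91,-0.08,0,0,0.91,-0.08,0,0,0.91,-0.08,0,0,0.91,-0.08,0,0,0.91,-0.08,0,0,0.91,-0.08,0,0,0.91,-0.08,0,0,0.91,-0.07,0,0,0.92,-0.07,0,0.9,0,0,0,0.9,0,0,0,0.9,0,0,0,0.9,0,0,0,0.9,0,0,0,0.9,0,0,0,0.8,0,0,0,0,0,0,0]'

```text
time: 57.22
eef_pos: [0.4171, 0.1664, 0.0715]
tcp_rot: [-0.014, 0.709, 0.013, 0.705]
contact_force: [0.2, 0.3, 1.0]
opening: 0.0
```

```bash
python3 - <<'E'
from h import *
st(); gy([.4185,.1670,.053],2.2); snap('w24')
E
```

```text
t 57.23 P [0.4171 0.1664 0.0715] yaw 2.2 F [0.21 0.26 0.96] M [-0.01 -0.02 -0.01] op 0.01 q [ 0.15  0.02  2.24 -0.    0.9   0.11]
turn 0.0 then shift [0.741 0.023 0.056]
```

View pics/w24.png

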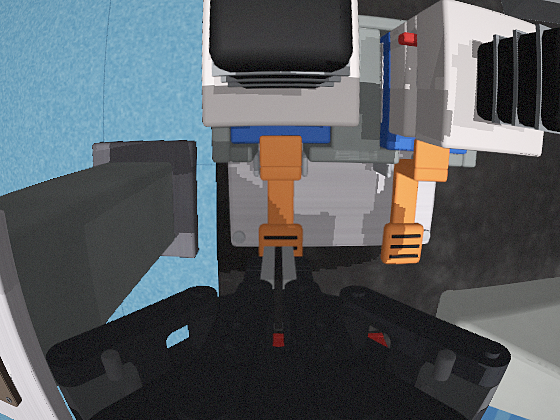

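Request:
move_arm --commands '[0.3,0,0.03,0,0.3,0,0,0,0.2,0,0,0,0,0,0,0]'

```text
time: 57.78
eef_pos: [0.4194, 0.1666, 0.0531]
tcp_rot: [-0.014, 0.707, 0.014, 0.707]
contact_force: [-0.2, -0.4, 0.2]
opening: -0.002
```

Request:
move_arm --commands '[0.12,0,0,0,0.1,0,0,0,0,0,0,0]'

```text
time: 58.15
eef_pos: [0.4202, 0.1665, 0.0484]
tcp_rot: [-0.014, 0.707, 0.014, 0.707]
contact_force: [-0.5, -2.2, 2.4]
opening: -0.006
```

```bash
python3 - <<'E'
from h import *
st(); snap('w25')
E
```

```text
t 58.15 P [0.4202 0.1665 0.0484] yaw 2.25 F [-0.49 -2.23  2.44] M [-0.4   0.01  0.01] op -0.48 q [ 0.15  0.07  2.24 -0.    0.84  0.11]
```

View pics/w25.png

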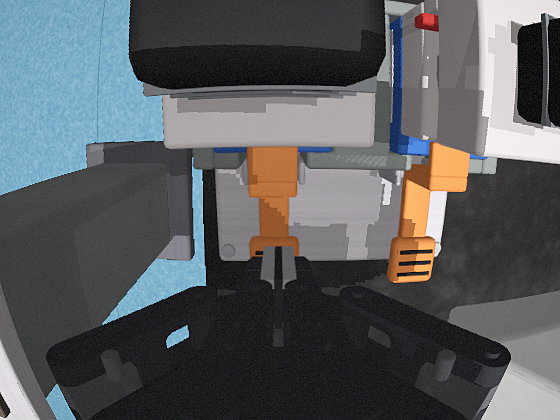

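Request:
move_arm --commands '[0.1,0,0,0,0.1,0,0,0,0,0,0,0]'

```text
time: 58.58
eef_pos: [0.4203, 0.1663, 0.0435]
tcp_rot: [-0.014, 0.707, 0.014, 0.707]
contact_force: [0.2, -5.1, 5.6]
opening: 0.001
```

```bash
python3 - <<'E'
from h import *
st(); snap('w26')
E
```

```text
t 58.58 P [0.4203 0.1663 0.0435] yaw 2.26 F [ 0.24 -5.12  5.65] M [-0.72  0.15 -0.02] op 0.05 q [ 0.15  0.08  2.24 -0.    0.83  0.11]
```

View pics/w26.png

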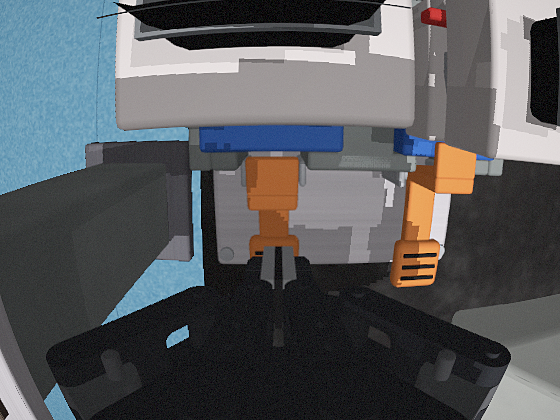

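Request:
move_arm --commands '[-0.4,0,0,0,-0.6,0,0,0,-1,-0.2,0,0,-1,0,0,0,-1,0,0,0,-1,0,0,0,-1,0,0,0,-1,0,0,0,0,0,0,0]'

```text
time: 59.75
eef_pos: [0.421, 0.1623, 0.2207]
tcp_rot: [-0.013, 0.705, 0.014, 0.709]
contact_force: [0.5, 0.0, -0.9]
opening: 0.001
```

```bash
python3 - <<'E'
from h import *
st(); snap('w27')
im=cv2.imread('pics/w27.png'); cv2.imwrite('pics/w27c.png',cv2.resize(im[20:240,180:380],None,fx=2.7,fy=2.7))
E
```

```text
t 59.75 P [0.421  0.1623 0.2207] yaw 2.24 F [ 0.52  0.03 -0.85] M [ 0.05  0.03 -0.02] op 0.12 q [ 0.14 -0.21  2.13  0.    1.21  0.1 ]
```

View pics/w27c.png

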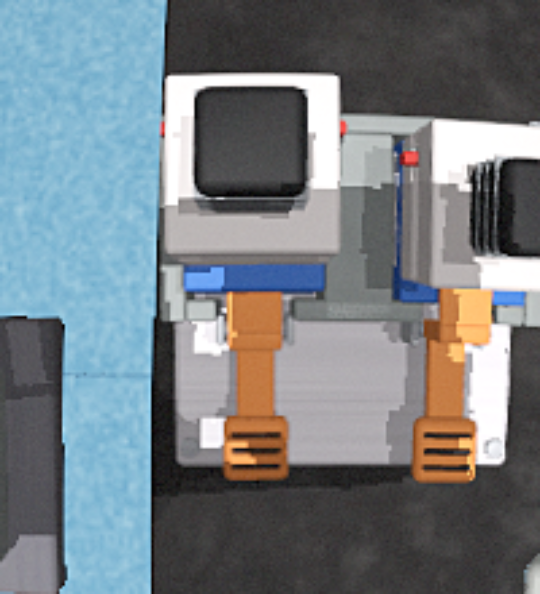

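```bash
python3 - <<'E'
from h import *
im,P,R=load('w27')
pts=[onz(wristray((180+q[0]/2.7,20+q[1]/2.7),P,R),.166) for q in [(195,88),(307,88),(307,196),(195,197)]]
for p in pts: print(p.round(4))
k=np.mean(pts,0);print(k.round(4)); gy([k[0],k[1]-.0005,.22],2.2)
E
```

```text
[0.4026 0.2682 0.166 ]
[0.4257 0.269  0.166 ]
[0.4266 0.2457 0.166 ]
[0.4035 0.2447 0.166 ]
[0.4146 0.2569 0.166 ]
turn 0.008 then shift [-0.043  3.779 -0.073]
```

Request:
move_arm --commands '[0,0.94,-0.02,0,0,0.94,-0.02,0,0,0.94,-0.02,0,0,0.94,-0.02,0,0,0,0,0,0,0,0,0]' --jaw 46

```text
time: 60.55
eef_pos: [0.4137, 0.255, 0.2169]
tcp_rot: [-0.014, 0.708, 0.013, 0.706]
contact_force: [0.6, -0.3, 0.7]
opening: 0.54
```

```bash
python3 - <<'E'
from h import *
st(); snap('w28');gy([.4146,.2560,.149],2.2)
im=cv2.imread('pics/w28.png'); cv2.imwrite('pics/w28c.png',cv2.resize(im[100:350,130:430],None,fx=2.2,fy=2.2))
E
```

```text
t 60.55 P [0.4137 0.255  0.2169] yaw 2.24 F [ 0.55 -0.26  0.67] M [ 0.01 -0.01 -0.01] op 46.13 q [ 0.34 -0.11  2.06 -0.    1.2   0.3 ]
turn 0.001 then shift [2.73  0.043 0.029]
```

View pics/w28c.png

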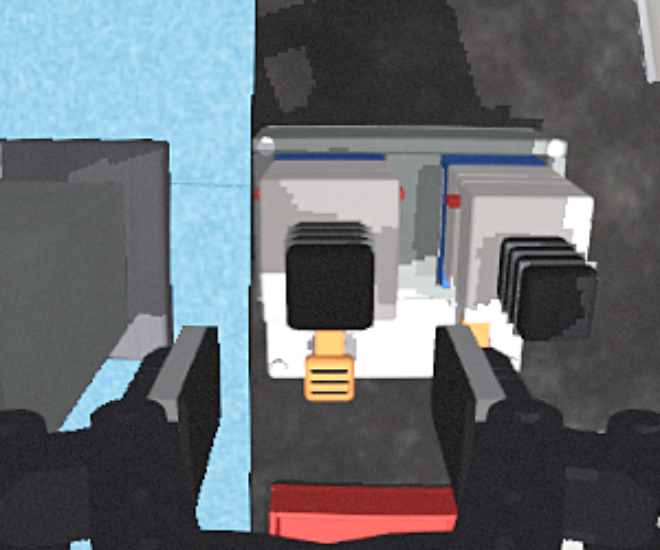

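Request:
move_arm --commands '[0.9,0.04,0.03,0,0.9,0,0,0,0.6,0,0,0,0.3,0,0,0,0,0,0,0]'

```text
time: 61.22
eef_pos: [0.415, 0.2564, 0.1503]
tcp_rot: [-0.014, 0.707, 0.014, 0.707]
contact_force: [-0.4, -0.2, 0.1]
opening: 0.536
```

Request:
move_arm --commands '[0,0,0,0,0,0,0,0,0,0,0,0,0,0,0,0,0,0,0,0]' --jaw 0 --force 70

```text
time: 61.85
eef_pos: [0.4154, 0.2568, 0.1515]
tcp_rot: [-0.014, 0.707, 0.014, 0.707]
contact_force: [-2.3, -1.0, 5.6]
opening: 0.269
```

Request:
move_arm --commands '[-0.3,0,0,0,-0.5,0,0,0,-0.6,0,0,0,-0.6,0,0,0,-0.7,0,0,0,-0.7,0,0,0,0,0,0,0]'

```text
time: 62.72
eef_pos: [0.4162, 0.2569, 0.2382]
tcp_rot: [-0.013, 0.705, 0.014, 0.709]
contact_force: [-0.3, 0.2, -2.2]
opening: 0.268
```

```bash
python3 - <<'E'
from h import *
st(); snap('w29')
E
```

```text
t 62.73 P [0.4162 0.2569 0.2382] yaw 2.23 F [-0.25  0.21 -2.17] M [0.02 0.01 0.01] op 22.91 q [ 0.35 -0.13  2.03 -0.    1.23  0.31]
```

View pics/w29.png

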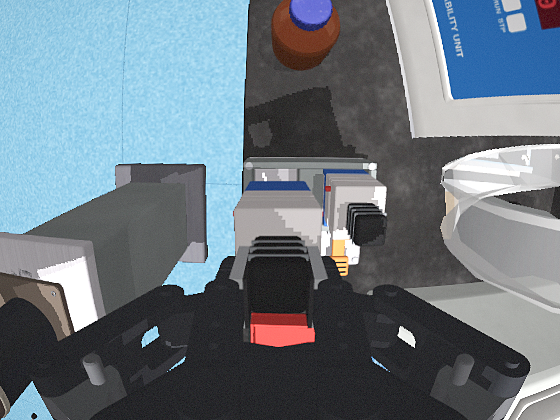

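```bash
python3 - <<'E'
from h import *
gy([.448,.025,.264],2.2)
E
```

```text
turn 0.006 then shift [-1.093 -9.309  0.945]
```

Request:
move_arm --commands '[-0.6,0,0,0,-0.5,0,0,0,0,-0.93,0.1,0,0,-0.93,0.1,0,0,-0.93,0.1,0,0,-0.93,0.1,0,0,-0.93,0.1,0,0,-0.93,0.09,0,0,-0.93,0.09,0,0,-0.93,0.09,0,0,-0.93,0.09,0,0,-0.94,0.09,0,0,0,0,0]'

```text
time: 64.4
eef_pos: [0.4481, 0.0239, 0.2638]
tcp_rot: [-0.013, 0.707, 0.013, 0.707]
contact_force: [-0.1, 0.2, -2.1]
opening: 0.267
```

```bash
python3 - <<'E'
from h import *
st(); snap('w30')
im=cv2.cvtColor(ctrl.read_camera('top'),cv2.COLOR_RGB2BGR); cv2.imwrite('pics/top3.png',cv2.resize(im[185:275,200:400],None,fx=4,fy=4,interpolation=cv2.INTER_CUBIC))
E
```

```text
t 64.4 P [0.4481 0.0239 0.2638] yaw 2.09 F [-0.13  0.16 -2.06] M [ 0.04  0.   -0.  ] op 22.78 q [-0.17 -0.25  2.09  0.    1.3  -0.21]
```

View pics/w30.png

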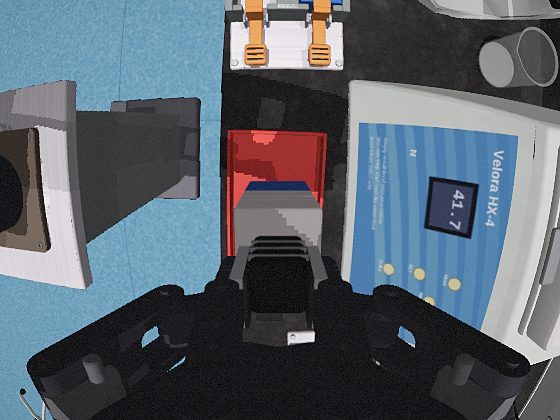

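View pics/top3.png

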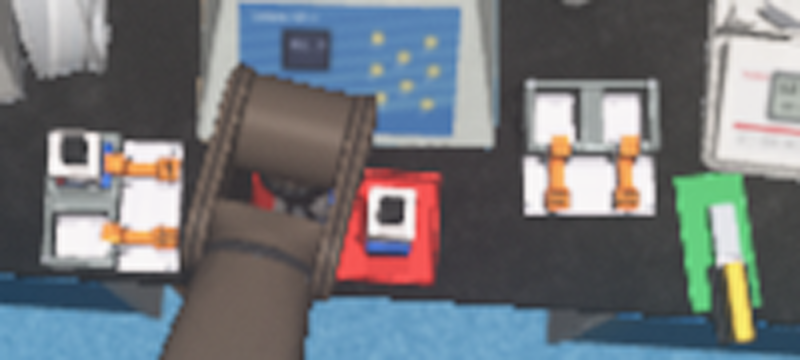

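Request:
move_arm --commands '[0.8,0,0,0,0.8,0,0,0,0.8,0,0,0,0.8,0,0,0,0.6,0,0,0,0.4,0,0,0,0.2,0,0,0,0,0,0,0]'

```text
time: 65.5
eef_pos: [0.4479, 0.025, 0.1531]
tcp_rot: [-0.014, 0.707, 0.014, 0.707]
contact_force: [-0.9, -0.7, -2.0]
opening: 0.269
```

Request:
move_arm --commands '[0.12,0,0,0,0,0,0,0]'

```text
time: 65.75
eef_pos: [0.4479, 0.0249, 0.1502]
tcp_rot: [-0.014, 0.707, 0.014, 0.707]
contact_force: [-0.2, -0.6, -1.9]
opening: 0.268
```

Request:
move_arm --commands '[0.08,0,0,0,0,0,0,0]'

```text
time: 66.0
eef_pos: [0.4479, 0.0249, 0.1482]
tcp_rot: [-0.014, 0.707, 0.014, 0.707]
contact_force: [0.8, 0.5, -1.8]
opening: 0.268
```

Request:
move_arm --commands '[0.08,0,0,0,0,0,0,0]'

```text
time: 66.25
eef_pos: [0.4481, 0.0248, 0.1467]
tcp_rot: [-0.014, 0.707, 0.014, 0.707]
contact_force: [-1.5, -0.5, 1.8]
opening: 0.269
```

Request:
move_arm --commands '[0.06,0,0,0,0,0,0,0]'

```text
time: 66.5
eef_pos: [0.4481, 0.0248, 0.1448]
tcp_rot: [-0.014, 0.707, 0.014, 0.707]
contact_force: [-0.5, -0.9, 2.5]
opening: 0.266
```

Request:
move_arm --commands '[0,0,0,0,0,0,0,0,0,0,0,0,0,0,0,0]' --jaw 46

```text
time: 67.0
eef_pos: [0.4478, 0.025, 0.1444]
tcp_rot: [-0.014, 0.707, 0.014, 0.707]
contact_force: [-0.1, 0.1, -0.5]
opening: 0.541
```

Request:
move_arm --commands '[-0.5,0,0,0,-0.9,0,0,0,-0.9,0,0,0,-0.9,0,0,0,-0.9,0,0,0,0,0,0,0]'

```text
time: 67.75
eef_pos: [0.4491, 0.0248, 0.25]
tcp_rot: [-0.014, 0.705, 0.013, 0.709]
contact_force: [0.3, 0.1, -0.7]
opening: 0.535
```

```bash
python3 - <<'E'
from h import *
st(); snap('w31'); go([.45,-.32,.245],-80)
E
```

```text
t 67.75 P [0.4491 0.0248 0.25  ] yaw 2.23 F [ 0.33  0.06 -0.72] M [-0.01  0.05  0.04] op 45.66 q [-0.17 -0.24  2.1   0.    1.27 -0.21]
now [0.4483 0.0249 0.2482] yaw 2.23 shift units [  0.136 -13.787  -0.469] turn 16.446
```

View pics/w31.png

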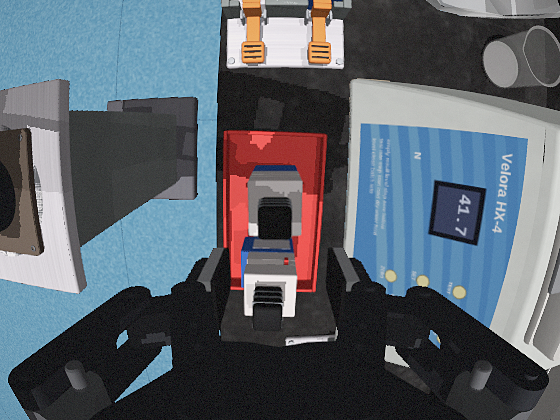

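Both worn cartridges stand in the tray. Now back to the gauge, which the top view showed knocked aside.

Request:
move_arm --commands '[0,-0.95,-0.02,0,0,-0.95,-0.02,0,0,-0.95,-0.02,0,0,-0.95,-0.02,0,0,-0.95,-0.02,0,0,-0.95,-0.02,0,0,-0.95,-0.02,0,0,-0.95,-0.02,0,0,-0.95,-0.02,0,0,-0.95,-0.02,0,0,-0.95,-0.02,0,0,-0.95,-0.02,0,0,-0.95,-0.02,0,0,-0.95,-0.02,0,0,-0.5,-0.02,0]'

```text
time: 69.68
eef_pos: [0.4537, -0.3217, 0.247]
tcp_rot: [-0.013, 0.707, 0.013, 0.707]
contact_force: [0.8, 0.6, 0.3]
opening: 0.54
```

Request:
move_arm --commands '[0,0,0,1,0,0,0,1,0,0,0,1,0,0,0,1,0,0,0,1,0,0,0,1,0,0,0,1,0,0,0,1,0,0,0,1,0,0,0,1,0,0,0,1,0,0,0,1,0,0,0,1,0,0,0,1,0,0,0,1,0,0,0,1,0,0,0,0]'

```text
time: 71.8
eef_pos: [0.4538, -0.3201, 0.2471]
tcp_rot: [0.444, 0.551, -0.444, 0.551]
contact_force: [-0.7, -1.0, 0.1]
opening: 0.54
```

```bash
python3 - <<'E'
from h import *
st(); im,P,R=snap('w32'); cv2.imwrite('pics/w32c.png',cv2.resize(im[110:310,260:420],None,fx=3,fy=3,interpolation=cv2.INTER_CUBIC))
E
```

```text
t 71.8 P [ 0.4538 -0.3201  0.2471] yaw -77.7 F [-0.73 -0.99  0.09] M [0.03 0.06 0.  ] op 46.07 q [-0.8   0.02  1.87  0.    1.25  0.56]
```

View pics/w32.png

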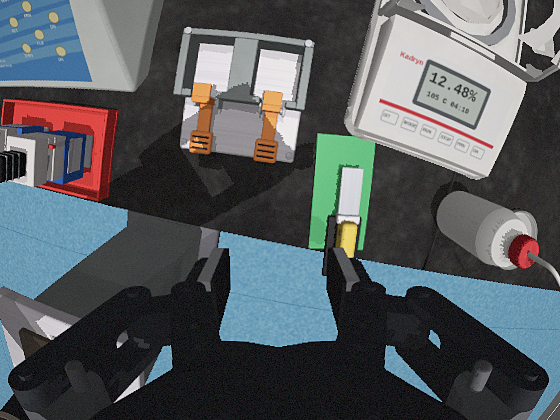

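View pics/w32c.png

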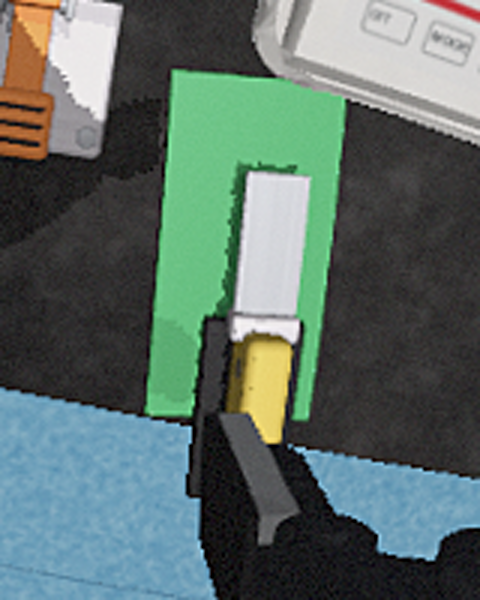

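```bash
python3 - <<'E'
from h import *
im,P,R=load('w32')
def g(u,v,z): return onz(wristray((260+u/3,110+v/3),P,R),z)
z=.021
tl,tr,bl,br=[g(*q,z) for q in [(247,172),(311,177),(231,315),(299,318)]]
tip=(tl+tr)/2; d=tip-(bl+br)/2; a=np.arctan2(d[1],d[0]); print('tip',tip.round(4),'hd',np.degrees(a),'w',np.hypot(*(tl-tr)[:2]),'L',np.hypot(*d[:2]))
for e in [(tl,bl),(tr,br)]:
    d=e[0]-e[1]; print(np.degrees(np.arctan2(d[1],d[0])))
o=tip[:2]-.1*np.array([np.cos(a),np.sin(a)]);print('origin',o)
print('sole',g(205,318,.009).round(4),g(190,495,.009).round(4))
print('mat',[g(*q,.003).round(4) for q in [(172,70),(345,93),(147,413),(307,420)]])
gp=o+.015*np.array([np.cos(a),np.sin(a)]);print(gp,np.hypot(*gp)); gy([*gp,.10],np.degrees(a)-90)
E
```

```text
tip [ 0.4887 -0.3988  0.021 ] hd 9.49904546525409 w 0.024867566687858784 L 0.05520855153238646
8.309670595034007
10.693526645746802
origin [ 0.39003435 -0.41528586]
sole [ 0.4257 -0.3875  0.009 ] [ 0.3491 -0.4017  0.009 ]
mat [array([ 0.5169, -0.3526,  0.003 ]), array([ 0.5249, -0.4216,  0.003 ]), array([ 0.3795, -0.3757,  0.003 ]), array([ 0.3899, -0.4436,  0.003 ])]
[ 0.40482867 -0.41281039] 0.5781856772380926
turn 0.565 then shift [ 5.883 -2.544  3.333]
```

Request:
move_arm --commands '[0,0,0,0.48,0,-0.5,0.67,0,0,-0.5,0.67,0,0,-0.5,0.67,0,0,-0.5,0.67,0,0,-0.53,0.67,0,0.9,0,0,0,0.9,0,0,0,0.9,0,0,0,0.9,0,0,0,0.9,0,0,0,0.9,0,0,0,0.4,0,0,0,0,0,0,0]' --jaw 50

```text
time: 73.6
eef_pos: [0.4052, -0.4135, 0.1015]
tcp_rot: [0.456, 0.541, -0.455, 0.54]
contact_force: [0.2, -0.3, -0.0]
opening: 0.588
```

```bash
python3 - <<'E'
from h import *
st(); im,P,R=snap('w33'); cv2.imwrite('pics/w33c.png',cv2.resize(im[60:330,130:430],None,fx=2.2,fy=2.2)); gy([.4048,-.4130,.029],-80)
E
```

```text
t 73.6 P [ 0.4052 -0.4135  0.1015] yaw -80.19 F [ 0.25 -0.32 -0.01] M [-0.02  0.04 -0.  ] op 50.18 q [-0.97  0.24  1.92 -0.    0.99  0.43]
turn -0.035 then shift [ 2.937 -0.029 -0.043]
```

View pics/w33c.png

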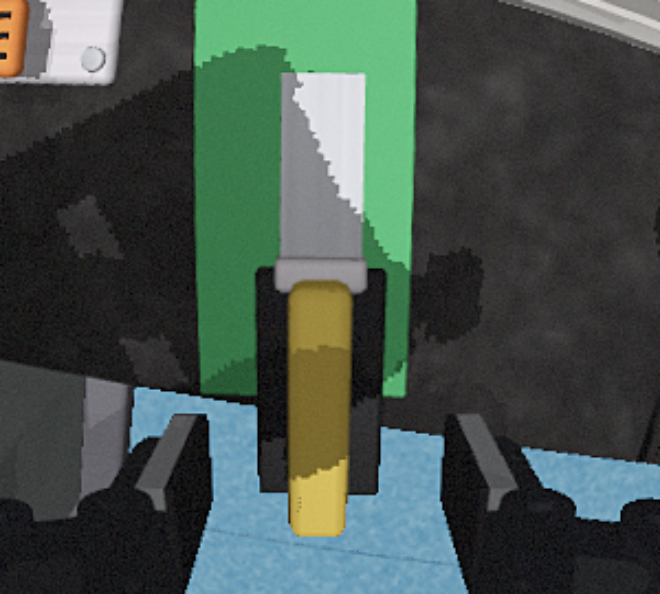

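Request:
move_arm --commands '[0.9,0,-0.08,0,0.9,0,0,0,0.7,0,0,0,0.35,0,0,0,0,0,0,0]'

```text
time: 74.28
eef_pos: [0.4053, -0.4114, 0.0306]
tcp_rot: [0.455, 0.541, -0.455, 0.541]
contact_force: [-0.3, -0.2, 0.1]
opening: 0.585
```

Request:
move_arm --commands '[0,0,0,0,0,0,0,0,0,0,0,0,0,0,0,0,0,0,0,0,0,0,0,0]' --jaw 0 --force 80

```text
time: 75.03
eef_pos: [0.4059, -0.4122, 0.032]
tcp_rot: [0.455, 0.54, -0.455, 0.542]
contact_force: [-0.3, 0.7, 5.3]
opening: 0.192
```

```bash
python3 - <<'E'
from h import *
st(); P,R=pose(); gy([P[0]+.0352,P[1]+.0123,P[2]],-80.6)
E
```

```text
t 75.03 P [ 0.4059 -0.4122  0.032 ] yaw -80.17 F [-0.34  0.74  5.27] M [ 0.09 -0.02 -0.05] op 16.36 q [-0.97  0.34  1.94  0.    0.86  0.43]
turn 0.087 then shift [ 0.     1.469 -0.255]
```

Request:
move_arm --commands '[-0.4,0,0,0,-0.6,0,0,0,0,0.7,-0.12,0.08,0,0.76,-0.13,0,0,0,0,0,0,0,0,0]'

```text
time: 75.78
eef_pos: [0.4404, -0.3985, 0.0552]
tcp_rot: [0.457, 0.54, -0.457, 0.539]
contact_force: [-0.4, -0.0, -1.3]
opening: 0.186
```

```bash
python3 - <<'E'
from h import *
st(); im,P,R=snap('w34'); cv2.imwrite('pics/w34c.png',cv2.resize(im[60:330,130:430],None,fx=2.2,fy=2.2))
E
```

```text
t 75.78 P [ 0.4404 -0.3985  0.0552] yaw -80.51 F [-0.41 -0.05 -1.29] M [-0.02 -0.   -0.02] op 15.9 q [-0.91  0.34  1.9  -0.    0.91  0.5 ]
```

View pics/w34c.png

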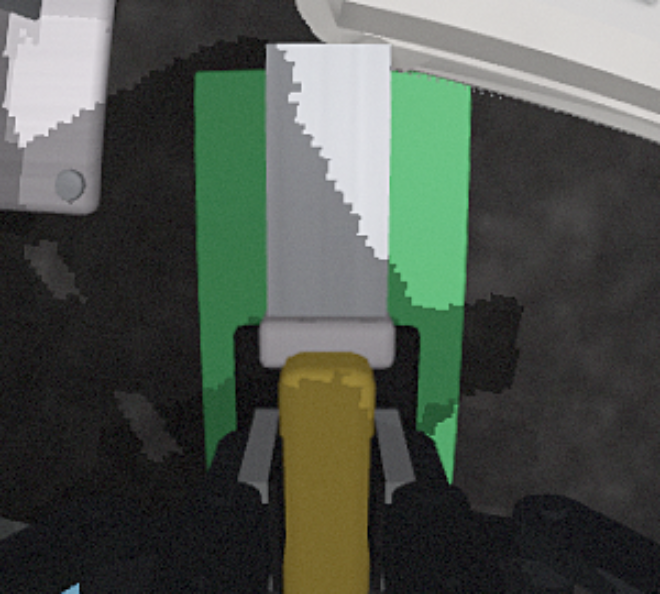

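Request:
move_arm --commands '[0.4,0,0,0,0.3,0,0,0,0.12,0,0,0,0,0,0,0]'

```text
time: 76.32
eef_pos: [0.4407, -0.4011, 0.039]
tcp_rot: [0.457, 0.539, -0.458, 0.54]
contact_force: [-6.9, 3.9, 17.0]
opening: 0.191
```

Request:
move_arm --commands '[0.06,0,0,0,0,0,0,0]'

```text
time: 76.58
eef_pos: [0.4408, -0.4012, 0.0389]
tcp_rot: [0.457, 0.539, -0.458, 0.54]
contact_force: [-10.3, 5.9, 23.5]
opening: 0.192
```

Request:
move_arm --commands '[0.05,0,0,0,0,0,0,0]'

```text
time: 76.82
eef_pos: [0.4408, -0.4012, 0.0389]
tcp_rot: [0.457, 0.539, -0.458, 0.54]
contact_force: [-11.4, 8.5, 30.5]
opening: 0.189
```

Request:
move_arm --commands '[-0.3,0,0,0,-0.4,0,0,0,0,0,0,0]'

```text
time: 77.2
eef_pos: [0.4403, -0.3994, 0.0502]
tcp_rot: [0.457, 0.539, -0.457, 0.54]
contact_force: [-0.2, -0.1, -1.5]
opening: 0.184
```

```bash
python3 - <<'E'
from h import *
st(); im,P,R=snap('w35'); cv2.imwrite('pics/w35c.png',cv2.resize(im[60:330,130:430],None,fx=2.2,fy=2.2))
for u,v in [(266,44),(390,44),(258,318),(395,318)]:
  print((u,v),tooltip((130+u/2.2,60+v/2.2),.013).round(4))
E
```

```text
t 77.2 P [ 0.4403 -0.3994  0.0502] yaw -80.58 F [-0.23 -0.08 -1.51] M [-0.03  0.07 -0.02] op 15.73 q [-0.91  0.34  1.9  -0.    0.9   0.5 ]
(266, 44) [ 0.013   0.0847 -0.0115]
(390, 44) [0.013  0.0848 0.0128]
(258, 318) [ 0.013   0.0292 -0.0138]
(395, 318) [0.013  0.0292 0.0144]
```

View pics/w35c.png

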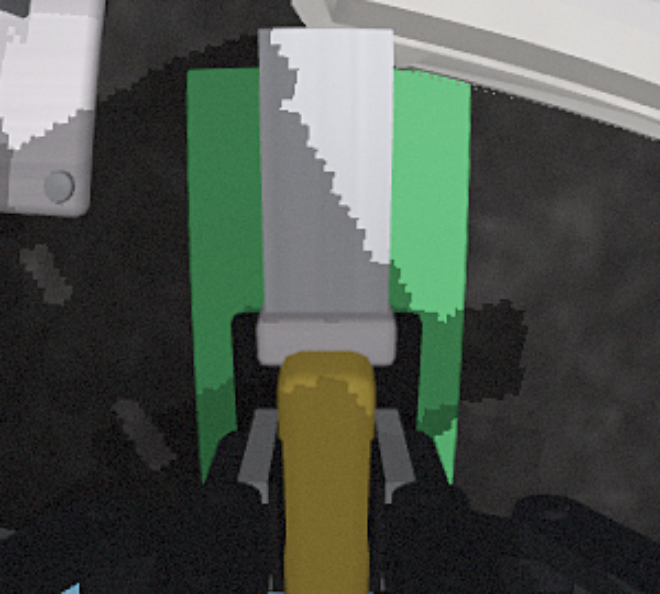

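Request:
move_arm --commands '[0,-0.14,0,0,0,-0.14,0,0,0.2,0,0,0,0.2,0,0,0,0,0,0,0]'

```text
time: 77.88
eef_pos: [0.4331, -0.3998, 0.0392]
tcp_rot: [0.457, 0.54, -0.457, 0.539]
contact_force: [0.2, 1.0, -0.4]
opening: 0.19
```

```bash
python3 - <<'E'
from h import *
st(); im,P,R=snap('w36'); cv2.imwrite('pics/w36c.png',cv2.resize(im[60:330,130:430],None,fx=2.2,fy=2.2))
E
```

```text
t 77.88 P [ 0.4331 -0.3998  0.0392] yaw -80.57 F [ 0.2   1.04 -0.4 ] M [ 0.03 -0.03 -0.01] op 16.26 q [-0.92  0.35  1.91  0.    0.88  0.49]
```

View pics/w36c.png

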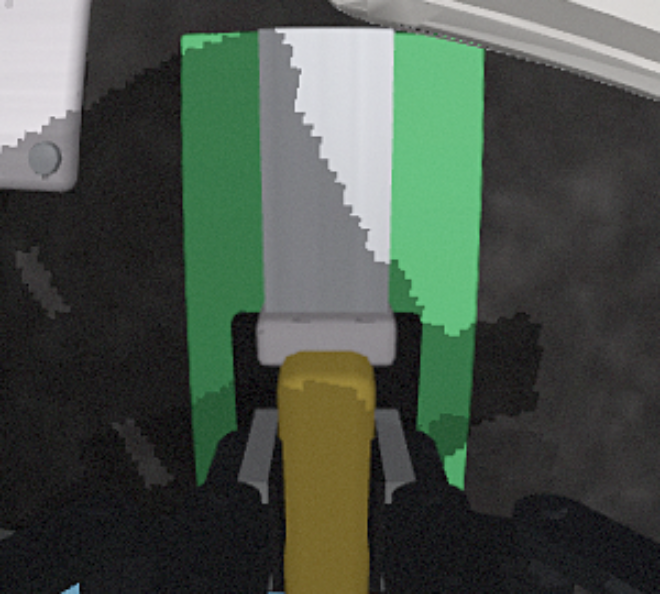

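Request:
move_arm --commands '[0.08,0,0,0,0,0,0,0]'

```text
time: 78.18
eef_pos: [0.4335, -0.4004, 0.0382]
tcp_rot: [0.457, 0.539, -0.457, 0.54]
contact_force: [0.4, -0.5, -0.9]
opening: 0.189
```

```bash
python3 - <<'E'
from h import *
st()
E
```

```text
t 78.17 P [ 0.4335 -0.4004  0.0382] yaw -80.57 F [ 0.44 -0.55 -0.87] M [-0.03 -0.    0.03] op 16.18 q [-0.92  0.36  1.91 -0.    0.88  0.49]
```

Request:
move_arm --commands '[0.08,0,0,0,0,0,0,0]'

```text
time: 78.42
eef_pos: [0.4338, -0.4006, 0.0376]
tcp_rot: [0.457, 0.539, -0.457, 0.539]
contact_force: [-0.4, 1.5, 5.1]
opening: 0.193
```

```bash
python3 - <<'E'
from h import *
st()
E
```

```text
t 78.42 P [ 0.4338 -0.4006  0.0376] yaw -80.57 F [-0.44  1.53  5.07] M [ 0.41  0.51 -0.1 ] op 16.49 q [-0.92  0.36  1.91 -0.    0.88  0.49]
```

Request:
move_arm --commands '[0,0,0,0,0,0,0,0,0,0,0,0,0,0,0,0]' --jaw 28 --force 20

```text
time: 78.92
eef_pos: [0.4333, -0.4003, 0.0359]
tcp_rot: [0.457, 0.539, -0.457, 0.539]
contact_force: [-0.3, 0.1, 0.0]
opening: 0.331
```

```bash
python3 - <<'E'
from h import *
st(); im,P,R=snap('w37'); cv2.imwrite('pics/w37c.png',cv2.resize(im[60:330,130:430],None,fx=2.2,fy=2.2))
E
```

```text
t 78.92 P [ 0.4333 -0.4003  0.0359] yaw -80.57 F [-0.34  0.1   0.03] M [-0.03 -0.01  0.04] op 28.24 q [-0.92  0.36  1.91 -0.    0.87  0.49]
```

View pics/w37c.png

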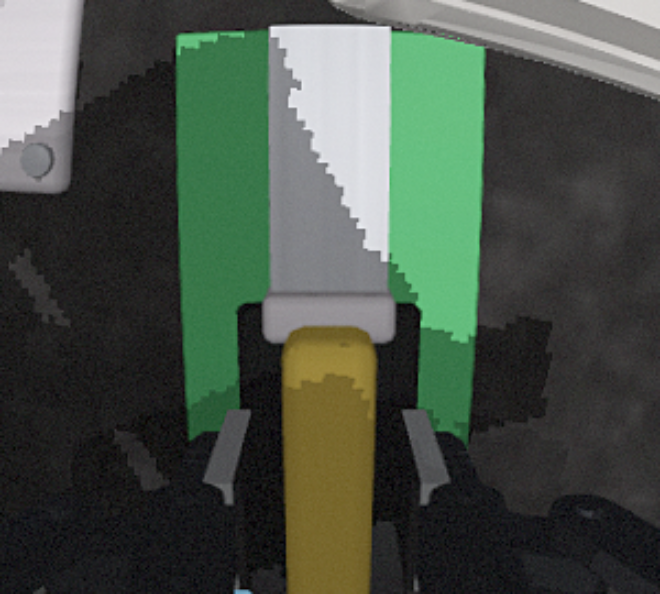

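Levelled and sitting flat (blade tip even with the front mat edge, clear of the balance). Retreat and look.

Request:
move_arm --commands '[0,0,0,0,0,0,0,0,-0.5,0,0,0,-1,0,0,0,-1,0,0,0,-1,0,0,0,-1,0,0,0,-1,0,0,0,-1,-0.5,0,0,-1,-0.5,0,0,0,0,0,0]' --jaw 50

```text
time: 80.35
eef_pos: [0.4092, -0.4057, 0.2271]
tcp_rot: [0.457, 0.537, -0.458, 0.541]
contact_force: [-0.4, -0.5, -0.1]
opening: 0.582
```

```bash
python3 - <<'E'
from h import *
st(); im,P,R=snap('w38'); cv2.imwrite('pics/w38c.png',cv2.resize(im[30:260,200:360],None,fx=2.6,fy=2.6,interpolation=cv2.INTER_CUBIC))
im=cv2.cvtColor(ctrl.read_camera('top'),cv2.COLOR_RGB2BGR); cv2.imwrite('pics/top4.png',cv2.resize(im[185:275,200:400],None,fx=4,fy=4,interpolation=cv2.INTER_CUBIC))
E
```

```text
t 80.35 P [ 0.4092 -0.4057  0.2271] yaw -80.62 F [-0.38 -0.45 -0.1 ] M [ 0.06  0.01 -0.06] op 49.74 q [-0.96  0.08  1.85  0.    1.21  0.45]
```

View pics/w38c.png

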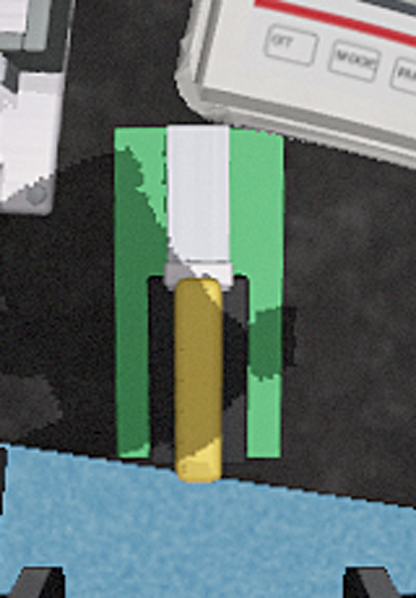

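View pics/top4.png

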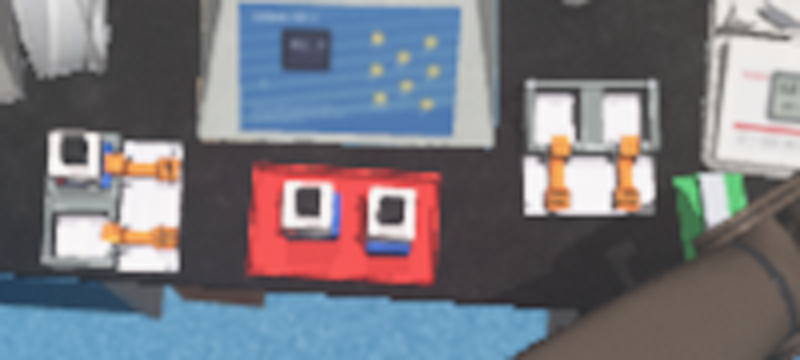

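```bash
python3 - <<'E'
from h import *
st(); print(ctrl.sign_off())
E
```

```text
t 80.45 P [ 0.4088 -0.4043  0.2236] yaw -80.59 F [ 1.23  0.3  -0.46] M [-0.03  0.03 -0.04] op 49.6 q [-0.96  0.09  1.85  0.    1.21  0.45]
the job is handed in; nothing more can be done
None
```

The job is handed in at 80 s. Three cartridges were present. I gauged all of them fully home before the fingers touched any, and two were worn.

| Rack and dock | Drag felt | Result |
|---|---|---|
| Right rack, dock 1 | About 1 N, including the witness bar | Worn, moved to the red tray |
| Left rack, dock nearer the robot (dock 1) | 0.5–1.5 N, including the witness bar | Worn, moved to the red tray |
| Left rack, far dock (dock 2) | 6–10 N going in, about 5 N coming out | Sound, left latched |

On all three the blade reached the end stop. For the left rack, pictures put the witness bars 6–7.5 mm back. On the right rack a picture only showed the red bar ends, and I did not measure them.

**Last checks:** The final pictures show both worn cartridges standing upright in the tray. The sound one is still seated, and the gauge lies flat on its mat. I kept clear of the bottles, beakers and timer but did not check them one by one at the end.

**What went wrong:**
- **Gauge moved:** After I first put the gauge back, it was found about 3 cm off its place, partly over the mat's rear edge, so I gripped it again and moved it back.
- **Contact with the balance:** While setting it down I placed it about 5 mm too far forward. The force rose to about 30 N up and 34 N in total, most likely the blade tip on the edge of the balance behind the mat. I had sent two more lowering steps before reading the force. The gauge tilted in the grip, so I backed off, moved it rearward and let it settle flat. In later pictures the balance looked unmoved.
- **Drag reading on the sound one:** The blade may have been rubbing the gap floor during part of that pass. Raised slightly, it still dragged about 6 N, so I kept the verdict.

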